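# Change the filter cartridges of the dust extractor

## Task

Change the dust extractor's filters: put every worn grey cartridge from the green manifold into the black tray, and stand the three blue cartridges from the crate in the manifold's three bays, leaving the yellow ones in the crate. Only when all three are seated and the worn ones are in the tray, turn the orange bolt knobs clockwise fully to their end stops, the middle one first, then the two outer ones. Leave the mug and the screwdriver where they are.

Things in the scene. Friction and masses are not known exactly. Their poses are not given: they have to be found in the camera images.
- bay_left (a point): Bay at the left (+y) end of the filter manifold, a fixed green box 190 x 310 x 40 mm with three square open bays in a row on top: inside 66 x 66 mm, floor 45 mm and rim 68 mm above the bench. Point: where a seated cartridge's mid point lies (59 mm above the bay's floor). Axes are the manifold's: y along the row towards the left bay, x from the bay to its knob.
- knob_left (a point): Orange captive bolt knob of the left bay. Point: on its turning axis, 156 mm above the bench, 80 mm from the bay's centre along the manifold's x. Its grip is an upright bar 48 mm long, 14 mm thick, from 20 mm below to 20 mm above the point, in line with the steel clamp arm beneath it (60 mm long from the axis). The point's axes turn with the knob; at joint 0 they are the manifold's.
- clamp_left (a joint): Turn of the left knob, rad: 0 fully slack, growing clockwise seen from above to its end stop at 2.4, where the arm points at the bay and lies 3 mm over the cartridge's shoulder. Bar and arm point, from above, pi + 2.4 - value counter-clockwise from the manifold's x. Stays where left (0.08 N m friction).
- bay_middle (a point): Bay in the middle of the filter manifold, a fixed green box 190 x 310 x 40 mm with three square open bays in a row on top: inside 66 x 66 mm, floor 45 mm and rim 68 mm above the bench. Point: where a seated cartridge's mid point lies (59 mm above the bay's floor). Axes are the manifold's: y along the row towards the left bay, x from the bay to its knob.
- knob_middle (a point): Orange captive bolt knob of the middle bay. Point: on its turning axis, 156 mm above the bench, 80 mm from the bay's centre along the manifold's x. Its grip is an upright bar 48 mm long, 14 mm thick, from 20 mm below to 20 mm above the point, in line with the steel clamp arm beneath it (60 mm long from the axis). The point's axes turn with the knob; at joint 0 they are the manifold's.
- clamp_middle (a joint): Turn of the middle knob, rad: 0 fully slack, growing clockwise seen from above to its end stop at 2.4, where the arm points at the bay and lies 3 mm over the cartridge's shoulder. Bar and arm point, from above, pi + 2.4 - value counter-clockwise from the manifold's x. Stays where left (0.08 N m friction).
- bay_right (a point): Bay at the right (-y) end of the filter manifold, a fixed green box 190 x 310 x 40 mm with three square open bays in a row on top: inside 66 x 66 mm, floor 45 mm and rim 68 mm above the bench. Point: where a seated cartridge's mid point lies (59 mm above the bay's floor). Axes are the manifold's: y along the row towards the left bay, x from the bay to its knob.
- knob_right (a point): Orange captive bolt knob of the right bay. Point: on its turning axis, 156 mm above the bench, 80 mm from the bay's centre along the manifold's x. Its grip is an upright bar 48 mm long, 14 mm thick, from 20 mm below to 20 mm above the point, in line with the steel clamp arm beneath it (60 mm long from the axis). The point's axes turn with the knob; at joint 0 they are the manifold's.
- clamp_right (a joint): Turn of the right knob, rad: 0 fully slack, growing clockwise seen from above to its end stop at 2.4, where the arm points at the bay and lies 3 mm over the cartridge's shoulder. Bar and arm point, from above, pi + 2.4 - value counter-clockwise from the manifold's x. Stays where left (0.08 N m friction).
- fresh1_c (a point): New fine cartridge, blue caps and stem, white pleats; starts in the crate. Upright cylinder, 60 mm diameter, 80 mm high, with a round pull stem (26 mm diameter, 38 mm high) on its top; 118 mm tall overall, 0.15 to 0.31 kg. Point: on its axis, 59 mm above its foot; z up along the stem.
- fresh2_c (a point): New fine cartridge, blue caps and stem, white pleats; starts in the crate. Upright cylinder, 60 mm diameter, 80 mm high, with a round pull stem (26 mm diameter, 38 mm high) on its top; 118 mm tall overall, 0.15 to 0.31 kg. Point: on its axis, 59 mm above its foot; z up along the stem.
- fresh3_c (a point): New fine cartridge, blue caps and stem, white pleats; starts in the crate. Upright cylinder, 60 mm diameter, 80 mm high, with a round pull stem (26 mm diameter, 38 mm high) on its top; 118 mm tall overall, 0.15 to 0.31 kg. Point: on its axis, 59 mm above its foot; z up along the stem.
- coarse1_c (a point): Coarse cartridge, yellow caps and stem, white pleats, the wrong grade; starts in the crate. Upright cylinder, 60 mm diameter, 80 mm high, with a round pull stem (26 mm diameter, 38 mm high) on its top; 118 mm tall overall, 0.15 to 0.31 kg. Point: on its axis, 59 mm above its foot; z up along the stem.
- coarse2_c (a point): Coarse cartridge, yellow caps and stem, white pleats, the wrong grade; starts in the crate. Upright cylinder, 60 mm diameter, 80 mm high, with a round pull stem (26 mm diameter, 38 mm high) on its top; 118 mm tall overall, 0.15 to 0.31 kg. Point: on its axis, 59 mm above its foot; z up along the stem.
- coarse3_c (a point): Coarse cartridge, yellow caps and stem, white pleats, the wrong grade; starts in the crate. Upright cylinder, 60 mm diameter, 80 mm high, with a round pull stem (26 mm diameter, 38 mm high) on its top; 118 mm tall overall, 0.15 to 0.31 kg. Point: on its axis, 59 mm above its foot; z up along the stem.
- worn1_c (a point): Worn cartridge, grey caps and stem, brown pleats; starts in a manifold bay. One to three are present. Upright cylinder, 60 mm diameter, 80 mm high, with a round pull stem (26 mm diameter, 38 mm high) on its top; 118 mm tall overall, 0.15 to 0.31 kg. Point: on its axis, 59 mm above its foot; z up along the stem.
- worn2_c (a point): Worn cartridge, grey caps and stem, brown pleats; starts in a manifold bay. One to three are present. Upright cylinder, 60 mm diameter, 80 mm high, with a round pull stem (26 mm diameter, 38 mm high) on its top; 118 mm tall overall, 0.15 to 0.31 kg. Point: on its axis, 59 mm above its foot; z up along the stem.
- worn3_c (a point): Worn cartridge, grey caps and stem, brown pleats; starts in a manifold bay. One to three are present. Upright cylinder, 60 mm diameter, 80 mm high, with a round pull stem (26 mm diameter, 38 mm high) on its top; 118 mm tall overall, 0.15 to 0.31 kg. Point: on its axis, 59 mm above its foot; z up along the stem.
- crate: Fixed low wooden crate, 194 x 133 mm outside, 62 mm high, walls and floor 6 mm, holding six cartridges packed tight in 3 rows along its x and 2 along its y, 60.4 mm apart. Origin under its centre; stems stand free above the crate (tops 124 mm above the bench, shoulders 86 mm).
- tray_c (a point): Loose black open tray for the worn cartridges, 236 (x) x 88 (y) mm outside, 45 mm high, walls and floor 5 mm, about 0.9 kg; it fits three cartridges in a row. The point is the centre of its inner floor, 5 mm above the bench.
- mug: White mug, 76 mm across, 90 mm high, a bystander. Origin at the centre of its foot.
- screwdriver: Red-handled screwdriver lying on the bench, a bystander. Origin on its underside.
Not all that is in view belongs to the job. What is shaped like the part that bears fresh3_c but pink is not meant. What is shaped like the part that bears coarse2_c but pink is not meant.

How it is judged:
By the outcome, as a careful person would: the job done as asked, in the order asked, and still so for the second after the job is handed in, with the robot touching nothing.
Of worn1, worn2, worn3 only 1 to 3 are there at a start; the rules pass over those that are not, and their reading is None.
At some moment in a run one of tray may be knocked a few centimetres aside while the robot is not near it.
Once in a run the grip may slacken for a moment while it holds something.
It also fails if it takes over 210 s, if anything falls off the work surface, if the arm or the gripper's body presses on something with over 40 N, if the wrist force passes 120 N, or if a joint passes its speed limit or range.

## Robot

A 6-joint arm with a two-finger parallel gripper is mounted at the origin on the work surface. World frame = base frame: x ahead of the robot, y to its left, z up, the work surface at z = 0. Lengths are in mm, angles in rad, forces in N, time in s.
With the tool pointing down it reaches from about 350 to 875 mm from the base axis. Payload 4.2 kg.
Tool frame: the origin (TCP) lies midway between the tips of the shut fingers; the grasp point (between the pads) lies 19 mm behind it; z points along the fingers, y is the line along which they close (so a half turn about z gives the same grasp; the last joint's range is limited). The gripper opens to 85 mm and grips with 20 to 120 N. Pads are 22 mm wide; open, the fingers measure 114 mm over their backs; the gripper's body (76 mm by 85 mm) begins 54 mm behind the grasp point. The pads swing forward as they close: fully open they stand 13 mm farther back than shut.
Start: joints at [1.58, 0.385, 0.008, 0, -1.194, -0.259], TCP at [154.475, 605.588, 231.312] pointing down, gripper open.
Joint ranges: [-3.14, 3.14], [-1.21, 2.06], [-1.07, 1.41], [-3.16, 2.05], [-2.99, -0.16], [-3.1, 3.1]. Speed limits (rad/s): [2.79, 2.79, 3.14, 3.14, 3.14, 3.14].

## Interface

Orientations are given as a unit quaternion [x, y, z, w].
In Python, from bench import arm, eyes, nets gives the robot as it stands.
- The arm moves only by the tool apply_moves, never from a script. Its arguments are lists of equal length, an entry for each row: "delta_rot": the turn, a rotation vector about the tool's x, y, z as a fraction of full scale, a list of three; "xyz": the shift along the tool's x, y, z as a fraction of full scale, a list of three; "hand": the gripper command: -1 is fully open, 1 is shut, values between are in proportion. In form: {"delta_rot": [[ax, ay, az], ...], "xyz": [[dx, dy, dz], ...], "hand": [hand, ...]}. A call has 1 to 20 rows; each row shifts and turns the commanded pose from where the row before left it, along the tool's axes as they then stand; what a row does not reach is not made up. Full scale, the value 1, is 0.025 m for a shift and 6 degrees for a turn. A row lasts 1/12 s, in which the tool goes at most 41.7 mm and 7.16 degrees, less where a joint would pass 70% of its speed; a pose out of reach is approached as far as the arm can. A call with a number of a shift or a turn outside -1 to 1 is refused whole. A call with a gripper value outside its range is refused whole. The fingers move at their own pace and stop on an object; the grip force is fixed at half the most. Time passes only in rows, so rows that do not move let the fingers close. It gives the time, the measured TCP pose, the force, the opening and the grip force at its end, in the units of the state.
- arm.read_state(): the state, without advancing time (a new reading comes with each control period).
- eyes.get_image(name): name is "scene" or "side" or "wrist"; returns a dict with "frame" (384x512x3 uint8, red, green, blue), "range_z" (384x512 float32, mm along the optical axis (not along the pixel's ray), 0 where there is no reading), "camera_matrix" (3x3 intrinsics, pixels), "R" (3x3) and "t" (3): a world point X has camera coordinates R X + t; the wrist camera has in their place "hand_eye" (4x4, takes a point from camera to tool coordinates, whose origin is the TCP and whose axes are the flange's). Camera axes: x right, y down, z forward; pixel columns grow to the right and rows downward; lengths in mm; the calibration is good to about 2 mm. The wrist camera is an equidistant fisheye: a pixel r from the principal point sees the ray r / f radians off the axis. A picture is of the moment at which its call begins: read the wrist's pose just before it.
- arm.job_done(): hands the job in; it is judged then, once.
Trained networks look in a picture, given as the dict that the camera call returned (one of the last four; its "shot" number tells which), for a name from the list of things; names that differ only in an ending like _2 or _b are one class to them, and where a whole thing is asked for, a point or a joint stands for the part that bears it (a point fixed in the world has none). Each returns a list of dicts, best first, with "score" (0 to 1); they miss things now and then, are a little off and sometimes report something else, mostly with a low value. They report only what shows in the picture. A call takes as long as a camera call. They do not tell look-alikes from the thing itself.
- nets.look_for(name, picture): "bbox" ([left, top, right, bottom] in pixels, round what is visible of it).
- nets.masks_of(name, picture): "region" (384x512 bool, what is visible of it) and "bbox" ([left, top, right, bottom] in pixels, round what is visible of it).
The state is a dict: "clock": time; "joints": joint angles; "joint_vel": joint speeds; "joint_efforts": joint torques, N m; "position": TCP position; "ee_rot": TCP orientation; "contact_force": force on the tool from outside, world axes, zero at the start; "wrist_torque": the same for the moment, N m; "gripper_width": finger opening in mm; "grasp_force": force on a finger pad.
Only numpy, scipy, OpenCV 4.12 (cv2) and the standard library are available. Lean on these libraries where they do the work, as an engineer would, in place of code of your own. Each camera call takes 0.05 s, during which the arm holds its last target. There are 200 camera calls.

## Working session

There is one attempt and no reset: what is moved stays moved. The work goes in short steps, Python scripts to look and compute and a tool call to move; the robot and the scene stay as the last step left them, time stands still between calls to the robot, and variables do not carry over. Pictures are saved under pics/ and viewed, at most 14 in all, crops included, and the job is handed in when it is done.

Besides the shell and the picture viewer there is one more tool, called after ">>>" by a JSON object that holds its "method" and its "body", one argument or row to a line. apply_moves: Moves the arm, as the interface text tells. Its arguments: {"type":"object","properties":{"delta_rot":{"type":"array"},"xyz":{"type":"array"},"hand":{"type":"array"}},"required":["delta_rot","xyz","hand"]}

```bash
mkdir -p pics; ls; python3 - <<'E'
from bench import arm, eyes, nets
import cv2, numpy as np
s=arm.read_state(); print(s)
a=eyes.get_image("scene"); b=eyes.get_image("side")
for n,i in(("scene",a),("side",b)):
    cv2.imwrite(f"pics/{n}0.png",i["frame"][:,:,::-1]); print(n,i["camera_matrix"],i["R"],i["t"])
E
```

```text
pics
{'clock': 0.0, 'joints': array([ 1.57958303e+00,  3.85556011e-01,  6.58788442e-03, -5.20989893e-04,
       -1.19395071e+00, -2.58590507e-01]), 'joint_vel': array([ 9.79392293e-04, -5.54579079e-06, -1.61697789e-04, -1.38027853e-03,
       -3.30387216e-04,  7.13776840e-04]), 'joint_efforts': array([ 3.77306324e-04, -3.92284799e+01,  1.88399041e+01,  4.18596670e+00,
       -4.51592627e-03,  9.28195590e-06]), 'position': array([154.34554239, 605.03326694, 230.20377783]), 'ee_rot': array([ 9.92197326e-01, -1.24672694e-01, -9.84983420e-05,  1.08405674e-03]), 'contact_force': array([-0.3331863 , -0.46611666, -0.37551901]), 'wrist_torque': array([ 0.01907503,  0.02504062, -0.00727455]), 'grasp_force': 0.0, 'gripper_width': 85.35254104308343}
scene [[416.9555152    0.         258.30571337]
 [  0.         416.9555152  185.50143856]
 [  0.           0.           1.        ]] [[-0.72271498  0.69086185  0.01982327]
 [ 0.4703228   0.51261949 -0.71834374]
 [-0.50643808 -0.50983444 -0.69540586]] [ 344.56556088 -144.56945363 1594.42335128]
side [[394.04435769   0.         257.46120634]
 [  0.         394.04435769 198.655156  ]
 [  0.           0.           1.        ]] [[ 0.78004565 -0.62549949  0.01670842]
 [-0.47348187 -0.60750432 -0.63777224]
 [ 0.40907664  0.48958033 -0.77004377]] [-356.45754707  297.54521953 1154.3477376 ]
```

View pics/scene0.png

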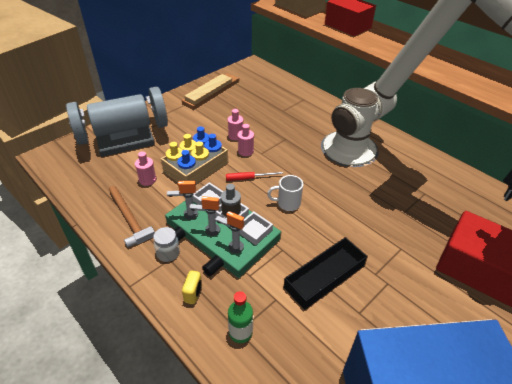

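View pics/side0.png

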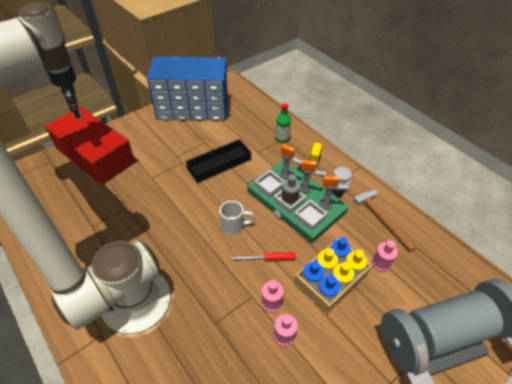

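Scene view: crate at about (195,155), with blue stems at (200,133), (212,142), (186,159) and yellow at (174,150), (187,141), (200,149). The manifold is at (222,228) with one grey worn cartridge in the middle bay (230,195). The tray is at (325,272), and pink look-alikes are at (145,168), (235,125), (245,140). Side view: the blue stems are at (342,245), (313,270), (329,285).

```bash
cat > h.py <<'E'
from bench import arm, eyes, nets
import cv2, numpy as np
from scipy.spatial.transform import Rotation as Ro
def cloud(n):
    i=eyes.get_image(n); K=i["camera_matrix"]; z=i["range_z"]
    v,u=np.mgrid[:384,:512]
    c=np.stack([(u-K[0,2])/K[0,0]*z,(v-K[1,2])/K[1,1]*z,z],-1)
    P=(c-i["t"])@i["R"]; P[z==0]=np.nan
    return i,P,cv2.cvtColor(i["frame"],cv2.COLOR_RGB2HSV)
RNG={"blue":((105,150,60),(125,255,255)),"yellow":((22,150,80),(32,255,255)),"orange":((6,180,100),(16,255,255)),"green":((65,80,30),(90,255,200))}
def pts(P,hsv,col,zlo,zhi,box=(200,1000,-500,600)):
    m=cv2.inRange(hsv,*map(np.array,RNG[col]))>0
    with np.errstate(invalid='ignore'):
        m&=(P[...,2]>zlo)&(P[...,2]<zhi)&(P[...,0]>box[0])&(P[...,0]<box[1])&(P[...,1]>box[2])&(P[...,1]<box[3])
    return m
E
python3 - <<'E'
from h import *
for n in("scene","side"):
    i,P,h=cloud(n)
    print(n,"cam",-i["R"].T@i["t"])
    for col,a,b in(("blue",115,135),("yellow",115,135),("orange",165,190),("orange",125,190),("green",30,50)):
        m=pts(P,h,col,a,b)
        k,l,st,c=cv2.connectedComponentsWithStats(m.astype(np.uint8))
        for j in range(1,k):
            if st[j,4]>12:
                q=P[l==j]; print(col,a,st[j,4],c[j].round(),np.median(q,0).round(1),((q.min(0)+q.max(0))/2).round(1),np.ptp(q,axis=0).round())
    if n:
        m=pts(P,h,"green",30,50); r=cv2.minAreaRect(P[m][:,:2].astype(np.float32)); print("green rect",r)
    for nm in("tray_c","mug","screwdriver","worn1_c","crate"):
        for d in nets.masks_of(nm,i)[:2]:
            q=P[d["region"]]; q=q[~np.isnan(q[:,0])]
            print(nm,round(d["score"],2),[round(float(x)) for x in d["bbox"]],np.median(q,0).round(),q.min(0).round(),q.max(0).round())
            if nm=="tray_c":
                for lo,hi in((35,55),(0,55)):
                    t=q[(q[:,2]>lo)&(q[:,2]<hi)]
                    if len(t)>20: print("  rect",cv2.minAreaRect(t[:,:2].astype(np.float32)))
E
```

```text
scene cam [1124.49370202  648.95386111  998.09036466]
blue 115 31 [200. 129.] [ 440.9 -332.2  122.4] [ 440.1 -338.3  121.5] [26. 27. 13.]
blue 115 33 [212. 136.] [ 438.5 -273.9  122.7] [ 437.4 -277.7  121.8] [21. 29. 13.]
blue 115 33 [185. 153.] [ 557.3 -264.4  122.7] [ 556.6 -266.9  122.7] [24. 24. 14.]
yellow 115 16 [187. 138.] [ 503.6 -327.5  120.8] [ 501.1 -326.2  122.1] [21. 21. 10.]
yellow 115 18 [173. 147.] [ 566.6 -320.8  119.1] [ 562.9 -322.4  119.5] [20. 17.  9.]
yellow 115 16 [199. 146.] [ 500.  -266.2  119.4] [ 499.1 -267.7  121.5] [20. 13. 12.]
orange 165 44 [187. 185.] [669.2 -96.2 171.8] [667.8 -98.1 171.5] [41. 30. 11.]
orange 165 46 [210. 201.] [661.5  -2.  170.9] [662.2  -3.3 170.6] [30. 32. 11.]
orange 165 51 [235. 218.] [654.2  90.7 171.4] [653.4  89.1 171.6] [19. 42. 13.]
orange 125 142 [187. 188.] [670.7 -98.8 159.5] [667.8 -99.6 157.5] [41. 33. 39.]
orange 125 139 [210. 204.] [662.7  -4.  160.6] [662.5  -4.4 157.8] [30. 34. 37.]
orange 125 139 [235. 221.] [654.3  91.  161. ] [653.4  89.7 158.3] [19. 43. 40.]
green 30 2291 [219. 238.] [674.2  36.6  39.9] [621.4 
[... 2501 characters left out ...]
32031), (93.6888656616211, 238.0429229736328), 84.7318115234375)
  rect ((514.6089477539062, 324.8373107910156), (136.35458374023438, 238.07151794433594), 86.1964111328125)
mug 0.78 [224, 202, 253, 233] [383.  29.  55.] [342.  -6.   1.] [438.  81.  94.]
mug 0.25 [324, 177, 349, 192] [ 670. -113.  150.] [ 647. -148.   35.] [767. -70. 181.]
screwdriver 0.87 [236, 252, 294, 265] [ 418. -153.   23.] [ 306. -186.    4.] [460. -70.  31.]
worn1_c 0.56 [280, 174, 302, 207] [569. -29. 120.] [547. -51.  36.] [641.  15. 166.]
worn1_c 0.25 [245, 146, 348, 243] [621. -48.  44.] [ 510. -178.   -4.] [806. 217. 181.]
crate 0.93 [292, 246, 371, 313] [ 407. -354.   44.] [ 396. -379.   -6.] [ 596. -239.   67.]
```

>>> {"method": "apply_moves", "body": {
  "delta_rot": [
    [0, 0, -1],
    [0, 0, -1],
    [0, 0, -1],
    [0, 0, -0.13],
    [0, 0, 0],
    [0, 0, 0],
    [0, 0, 0],
    [0, 0, 0],
    [0, 0, 0],
    [0, 0, 0],
    [0, 0, 0],
    [0, 0, 0],
    [0, 0, 0],
    [0, 0, 0],
    [0, 0, 0],
    [0, 0, 0],
    [0, 0, 0],
    [0, 0, 0],
    [0, 0, 0],
    [0, 0, 0]
  ],
  "xyz": [
    [0, 0, -0.5],
    [0, 0, -0.5],
    [0, 0, -0.5],
    [0, 0, -0.5],
    [0.5, 0.9, 0],
    [0.5, 0.9, 0],
    [0.5, 0.9, 0],
    [0.5, 0.9, 0],
    [0.5, 0.9, 0],
    [0.5, 0.9, 0],
    [0.5, 0.9, 0],
    [0.5, 0.9, 0],
    [0.5, 0.9, 0],
    [0.5, 0.9, 0],
    [0.5, 0.9, 0],
    [0.5, 0.9, 0],
    [0.5, 0.9, 0],
    [0.5, 0.9, 0],
    [0.5, 0.9, 0],
    [0.5, 0.9, 0]
  ],
  "hand": [-1, -1, -1, -1, -1, -1, -1, -1, -1, -1, -1, -1, -1, -1, -1, -1, -1, -1, -1, -1]
}}

```text
clock: 2.37
position: [382.4, 261.1, 281.6]
ee_rot: [0.999, 0.039, 0.0, -0.0]
contact_force: [-0.1, 0.0, -0.0]
gripper_width: 85.3
grasp_force: 0.0
```

```bash
cat >> h.py <<'E'
def pose():
    s=arm.read_state(); R=Ro.from_quat(s["ee_rot"]).as_matrix(); return s,np.array(s["position"]),R
def go(x,y,z,psi=None):
    "print shift in units (25mm) in tool axes, turn in units (6deg)"
    s,p,R=pose(); d=R.T@(np.array([x,y,z])-p)/25
    yaw=np.degrees(np.arctan2(R[1,0],R[0,0])); print("at",p.round(1),"yaw",yaw.round(2),"tilt",np.degrees(np.arccos(-R[2,2])).round(2),"w",round(s["gripper_width"],1),"j",s["joints"].round(2),"t",round(s["clock"],2))
    print("units xyz",d.round(2),"" if psi is None else ("turn z",round((yaw-psi)/6,3)))
E
python3 -c "
from h import *
go(579,-13,280,4.5)"
```

```text
at [382.4 261.1 281.6] yaw 4.48 tilt 0.04 w 85.3 j [ 0.95  0.07 -0.28  0.   -1.22  0.7 ] t 2.37
units xyz [ 6.98 11.54  0.06] ('turn z', np.float64(-0.004))
```

>>> {"method": "apply_moves", "body": {
  "delta_rot": [
    [0, 0, 0],
    [0, 0, 0],
    [0, 0, 0],
    [0, 0, 0],
    [0, 0, 0],
    [0, 0, 0],
    [0, 0, 0],
    [0, 0, 0],
    [0, 0, 0],
    [0, 0, 0],
    [0, 0, 0],
    [0, 0, 0],
    [0, 0, 0],
    [0, 0, 0],
    [0, 0, 0]
  ],
  "xyz": [
    [0.53, 0.89, 0],
    [0.53, 0.89, 0],
    [0.53, 0.89, 0],
    [0.53, 0.89, 0],
    [0.53, 0.89, 0],
    [0.53, 0.89, 0],
    [0.53, 0.89, 0],
    [0.53, 0.89, 0],
    [0.53, 0.89, 0],
    [0.53, 0.89, 0],
    [0.53, 0.89, 0],
    [0.53, 0.89, 0],
    [0.53, 0.89, 0],
    [0, 0, 0],
    [0, 0, 0]
  ],
  "hand": [-1, -1, -1, -1, -1, -1, -1, -1, -1, -1, -1, -1, -1, -1, -1]
}}

```text
clock: 3.62
position: [576.4, -13.7, 280.7]
ee_rot: [0.999, 0.038, -0.0, 0.0]
contact_force: [-0.1, 0.3, 1.0]
gripper_width: 85.1
grasp_force: 0.0
```

```bash
python3 - <<'E'
from h import *
go(579,-13,280,4.5)
i=eyes.get_image("wrist"); print(i["camera_matrix"],i["hand_eye"].round(3)); print(i["range_z"].min(),i["range_z"].max())
cv2.imwrite("pics/w1.png",i["frame"][:,:,::-1])
E
```

```text
at [576.4 -13.7 280.7] yaw 4.33 tilt 0.06 w 85.1 j [ 0.26  0.27 -0.03 -0.   -1.27  1.39] t 3.62
units xyz [ 0.1  -0.02  0.03] ('turn z', np.float64(-0.028))
[[297.31863964   0.         258.68839881]
 [  0.         297.31863964 194.54874085]
 [  0.           0.           1.        ]] [[ 2.00000e-03 -9.47000e-01 -3.22000e-01  8.24990e+01]
 [ 1.00000e+00  2.00000e-03  1.00000e-03 -1.55300e+00]
 [-0.00000e+00 -3.22000e-01  9.47000e-01 -1.43359e+02]
 [ 0.00000e+00  0.00000e+00  0.00000e+00  1.00000e+00]]
0.0 967.7543
```

View pics/w1.png

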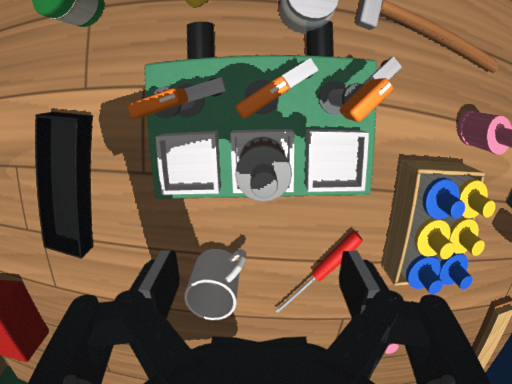

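Wrist view: a single worn cartridge sits in the middle bay (262,170). The left and right bays are empty (190,163), (337,160). Knobs are at (160,103), (265,95), (368,100), all with arms pointing away from the bays. In the crate (440,235) the blue stems are at (445,200), (425,272), (457,270), and the nearest look-alike is pink at (490,132). The tray is at (65,183).

```bash
cat >> h.py <<'E'
def wcloud():
    s,p,R=pose(); i=eyes.get_image("wrist"); K=i["camera_matrix"]; z=i["range_z"].astype(float)
    v,u=np.mgrid[:384,:512]; a=(u-K[0,2])/K[0,0]; b=(v-K[1,2])/K[1,1]; th=np.hypot(a,b)+1e-9
    k=np.tan(np.minimum(th,1.5))/th
    c=np.stack([a*k*z,b*k*z,z],-1); H=i["hand_eye"]
    P=(c@H[:3,:3].T+H[:3,3])@R.T+p; P[z==0]=np.nan
    return i,P,cv2.cvtColor(i["frame"],cv2.COLOR_RGB2HSV)
def blobs(m,mn=12):
    k,l,st,c=cv2.connectedComponentsWithStats(m.astype(np.uint8))
    return [(l==j,st[j,4],c[j]) for j in range(1,k) if st[j,4]>mn]
def within(P,x0,x1,y0,y1,z0,z1):
    with np.errstate(invalid='ignore'):
        return (P[...,0]>x0)&(P[...,0]<x1)&(P[...,1]>y0)&(P[...,1]<y1)&(P[...,2]>z0)&(P[...,2]<z1)
def circ(q):
    c,r=cv2.minEnclosingCircle(q[:,:2].astype(np.float32)); return np.array(c).round(1),round(r,1),np.median(q[:,2]).round(1)
E
python3 - <<'E'
from h import *
i,P,h=wcloud()
for col in("blue","yellow"):
    m=cv2.inRange(h,*map(np.array,RNG[col]))>0
    for b,n,c in blobs(m&within(P,350,650,-420,-200,119,135)): print(col,n,c.round(),circ(P[b]))
m=cv2.inRange(h,*map(np.array,RNG["orange"]))>0
for b,n,c in blobs(m&within(P,600,720,-180,160,168,190)):
    r=cv2.minAreaRect(P[b][:,:2].astype(np.float32)); q=P[b][:,:2]-P[b][:,:2].mean(0); w,V=np.linalg.eigh(q.T@q)
    print("knob",n,c.round(),np.array(r[0]).round(1),np.array(r[1]).round(1),"axis deg",np.degrees(np.arctan2(V[1,1],V[0,1])).round(1),np.median(P[b][:,2]).round(1))
for b,n,c in blobs(within(P,540,620,-60,40,155,172)): print("worn stem",n,c.round(),circ(P[b]))
for b,n,c in blobs(within(P,520,640,-170,140,62,74),40):
    r=cv2.minAreaRect(P[b][:,:2].astype(np.float32)); print("rim",n,c.round(),r)
for b,n,c in blobs(within(P,520,640,-170,140,41.5,50),40):
    r=cv2.minAreaRect(P[b][:,:2].astype(np.float32)); print("floor",n,c.round(),r)
m=cv2.inRange(h,*map(np.array,RNG["green"]))>0
print("green",cv2.minAreaRect(P[m&within(P,480,780,-220,200,34,46)][:,:2].astype(np.float32)))
b=max(blobs(within(P,350,680,230,400,33,52)),key=lambda t:t[1]); print("tray",b[1],b[2],cv2.minAreaRect(P[b[0]][:,:2].astype(np.float32)))
b=max(blobs(within(P,350,680,-430,-180,55,68)),key=lambda t:t[1]); print("crate",b[1],b[2],cv2.minAreaRect(P[b[0]][:,:2].astype(np.float32)))
E
```

```text
blue 234 [456. 208.] (array([ 556.7, -269.4]), 12.8, np.float64(124.4))
blue 142 [465. 281.] (array([ 440.6, -337.6]), 12.9, np.float64(124.4))
blue 180 [435. 286.] (array([ 437.4, -278.3]), 13.5, np.float64(124.3))
yellow 194 [488. 208.] (array([ 561. , -330.5]), 13.3, np.float64(124.5))
yellow 174 [477. 247.] (array([ 500.9, -333.9]), 12.7, np.float64(124.3))
yellow 216 [446. 250.] (array([ 496.8, -273.8]), 13.5, np.float64(124.5))
knob 740 [260.  98.] [658.9  -8.6] [13.5 46.3] axis deg 129.6 176.5
knob 628 [371. 100.] [ 668.3 -102.8] [14.  47.9] axis deg 140.7 176.3
knob 678 [152. 103.] [650.2  85.1] [14.  46.8] axis deg 108.9 176.5
worn stem 621 [264. 183.] (array([579.5, -16.6]), 12.9, np.float64(163.5))
rim 786 [262. 152.] ((579.3734130859375, -16.61557388305664), (76.53443145751953, 76.8769760131836), 5.572835922241211)
rim 1070 [338. 161.] ((588.9468383789062, -111.0497055053711), (76.53020477294922, 76.93360137939453), 5.343204975128174)
rim 1083 [187. 163.] ((570.2817993164062, 77.82524108886719), (76.7378921508789, 77.47005462646484), 5.694322109222412)
floor 161 [189. 112
[... 163 characters left out ...]
), (63.669979095458984, 63.67133331298828), 5.936616897583008)
floor 378 [262. 143.] ((593.8893432617188, -14.924053192138672), (31.105735778808594, 67.17694091796875), 7.499929428100586)
floor 2124 [336. 159.] ((586.872314453125, -113.87181091308594), (64.10413360595703, 63.23146438598633), 6.212850093841553)
green ((620.0470581054688, -12.609405517578125), (189.5325164794922, 306.6986083984375), 5.509914875030518)
tray 2046 [ 60.11241447 183.01270772] ((513.0993041992188, 307.4553527832031), (89.99378204345703, 236.73504638671875), 84.17652893066406)
crate 1560 [422.62051282 212.81923077] ((498.9382019042969, -304.6062927246094), (194.27708435058594, 135.14527893066406), 3.871293544769287)
```

>>> {"method": "apply_moves", "body": {
  "delta_rot": [
    [0, 0, -0.21],
    [0, 0, 0],
    [0, 0, 0],
    [0, 0, 0],
    [0, 0, 0],
    [0, 0, 0],
    [0, 0, 0],
    [0, 0, 0],
    [0, 0, 0],
    [0, 0, 0],
    [0, 0, 0],
    [0, 0, 0],
    [0, 0, 0],
    [0, 0, 0],
    [0, 0, 0],
    [0, 0, 0],
    [0, 0, 0],
    [0, 0, 0],
    [0, 0, 0],
    [0, 0, 0]
  ],
  "xyz": [
    [0, 0, 0],
    [0.11, 0.13, 0],
    [0, 0, 1],
    [0, 0, 1],
    [0, 0, 1],
    [0, 0, 1],
    [0, 0, 1],
    [0, 0, 0.6],
    [0, 0, 0.3],
    [0, 0, 0],
    [0, 0, 0],
    [0, 0, 0],
    [0, 0, 0],
    [0, 0, 0],
    [0, 0, 0],
    [0, 0, 0],
    [0, 0, -0.5],
    [0, 0, -0.8],
    [0, 0, -1],
    [0, 0, -1]
  ],
  "hand": [-1, -1, -1, -1, -1, -1, -1, -1, -1, -1, 1, 1, 1, 1, 1, 1, 1, 1, 1, 1]
}}

```text
clock: 5.38
position: [578.3, -15.7, 216.1]
ee_rot: [0.999, 0.05, -0.002, -0.0]
contact_force: [0.1, 0.5, -2.2]
gripper_width: 24.8
grasp_force: 59.0
```

```bash
python3 - <<'E'
from h import *
i,P,h=cloud("side")
for d in nets.masks_of("tray_c",i)[:1]:
    q=P[d["region"]]; t=q[(q[:,2]>35)&(q[:,2]<55)]; print(cv2.minAreaRect(t[:,:2].astype(np.float32)))
go(513,307.5,225,5.6); print(arm.read_state()["grasp_force"])
E
```

```text
((514.4393920898438, 306.5079650878906), (94.6206283569336, 237.16029357910156), 84.75071716308594)
at [581.7 -15.4 220.8] yaw 5.76 tilt 0.53 w 24.4 j [ 0.25  0.31 -0.12  0.   -1.12  1.42] t 5.48
units xyz [ -1.43 -13.13  -0.18] ('turn z', np.float64(0.027))
59.03850853443146
```

>>> {"method": "apply_moves", "body": {
  "delta_rot": [
    [0, 0, 0],
    [0, 0, 0],
    [0, 0, 0],
    [0, 0, 0],
    [0, 0, 0],
    [0, 0, 0],
    [0, 0, 0],
    [0, 0, 0],
    [0, 0, 0],
    [0, 0, 0],
    [0, 0, 0],
    [0, 0, 0],
    [0, 0, 0],
    [0, 0, 0],
    [0, 0, 0],
    [0, 0, 0],
    [0, 0, 0],
    [0, 0, 0]
  ],
  "xyz": [
    [0, -0.4, -0.2],
    [0, -0.7, 0],
    [-0.1, -0.9, 0],
    [-0.1, -0.9, 0],
    [-0.1, -0.9, 0],
    [-0.1, -0.9, 0],
    [-0.1, -0.9, 0],
    [-0.1, -0.9, 0],
    [-0.1, -0.9, 0],
    [-0.1, -0.9, 0],
    [-0.1, -0.9, 0],
    [-0.1, -0.9, 0],
    [-0.1, -0.9, 0],
    [-0.1, -0.9, 0],
    [-0.13, -0.9, 0],
    [-0.1, -0.33, 0],
    [0, 0, 0],
    [0, 0, 0]
  ],
  "hand": [1, 1, 1, 1, 1, 1, 1, 1, 1, 1, 1, 1, 1, 1, 1, 1, 1, 1]
}}

```text
clock: 6.98
position: [509.9, 307.3, 220.0]
ee_rot: [0.999, 0.05, -0.001, 0.001]
contact_force: [-0.4, 0.2, -1.6]
gripper_width: 24.5
grasp_force: 59.2
```

```bash
python3 - <<'E'
from h import *
i,P,h=wcloud(); cv2.imwrite("pics/w2.png",i["frame"][:,:,::-1])
m=(h[...,2]<70)&within(P,350,680,200,420,33,52)
for b in blobs(m,100): print("tray",b[1],b[2],cv2.minAreaRect(P[b[0]][:,:2].astype(np.float32)))
i,P,h=cloud("side")
for d in nets.masks_of("tray_c",i)[:1]:
    q=P[d["region"]]; t=q[(q[:,2]>35)&(q[:,2]<55)]; print(d["score"],cv2.minAreaRect(t[:,:2].astype(np.float32)))
go(513,307.5,100,5.6); print(arm.read_state()["grasp_force"])
E
```

```text
tray 1752 [261.09303653 127.90068493] ((513.5280151367188, 308.9682922363281), (87.3456802368164, 234.81063842773438), 84.16433715820312)
0.94 ((515.2022705078125, 306.1507873535156), (95.78427124023438, 238.4912109375), 83.21913146972656)
at [510.8 306.4 220.9] yaw 5.67 tilt 0.06 w 24.4 j [ 0.81  0.34 -0.08 -0.   -1.15  0.86] t 7.13
units xyz [ 0.09 -0.04  4.84] ('turn z', np.float64(0.011))
59.200565814971924
```

View pics/w2.png

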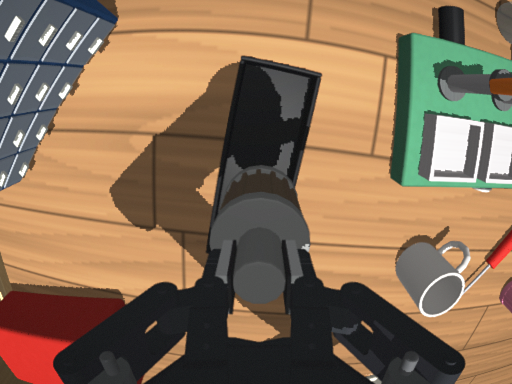

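The held worn cartridge (258,265) hangs right over the tray, whose visible half spans (210–320, 60–250).

>>> {"method": "apply_moves", "body": {
  "delta_rot": [
    [0, 0, 0],
    [0, 0, 0],
    [0, 0, 0],
    [0, 0, 0],
    [0, 0, 0],
    [0, 0, 0],
    [0, 0, 0],
    [0, 0, 0],
    [0, 0, 0],
    [0, 0, 0],
    [0, 0, 0],
    [0, 0, 0],
    [0, 0, 0],
    [0, 0, 0],
    [0, 0, 0],
    [0, 0, 0],
    [0, 0, 0],
    [0, 0, 0],
    [0, 0, 0]
  ],
  "xyz": [
    [0.1, -0.05, 0.6],
    [0, 0, 0.8],
    [0, 0, 0.8],
    [0, 0, 0.8],
    [0, 0, 0.8],
    [0, 0, 0.6],
    [0, 0, 0.4],
    [0, 0, 0.2],
    [0, 0, 0.1],
    [0, 0, 0],
    [0, 0, 0],
    [0, 0, 0],
    [0, 0, 0],
    [0, 0, 0],
    [0, 0, -1],
    [0, 0, -1],
    [0, 0, -1],
    [0, 0, -1],
    [0, 0, -1]
  ],
  "hand": [1, 1, 1, 1, 1, 1, 1, 1, 1, 1, 0, -1, -1, -1, -1, -1, -1, -1, -1]
}}

```text
clock: 8.72
position: [513.2, 308.9, 220.4]
ee_rot: [0.999, 0.05, 0.0, -0.0]
contact_force: [-0.4, -0.4, -0.0]
gripper_width: 85.4
grasp_force: 0.0
```

```bash
python3 - <<'E'
from h import *
i,P,h=wcloud()
for b in blobs(within(P,440,600,250,370,115,132),60): print("stem",b[1],circ(P[b[0]]))
go(556.7,-269.4,230,4.2)
E
```

```text
stem 711 (array([514.2, 308.5]), 12.9, np.float64(123.5))
at [515.9 310.5 226.6] yaw 5.81 tilt 0.67 w 85.1 j [ 0.81  0.34 -0.07  0.   -1.15  0.86] t 8.77
units xyz [-0.72 23.24 -0.27] ('turn z', np.float64(0.268))
```

>>> {"method": "apply_moves", "body": {
  "delta_rot": [
    [0, 0, 0],
    [0, 0, 0],
    [0, 0, 0],
    [0, 0, 0],
    [0, 0, 0],
    [0, 0, 0],
    [0, 0, 0],
    [0, 0, 0],
    [0, 0, 0],
    [0, 0, 0],
    [0, 0, 0],
    [0, 0, 0],
    [0, 0, 0],
    [0, 0, 0],
    [0, 0, 0],
    [0, 0, 0],
    [0, 0, 0],
    [0, 0, 0],
    [0, 0, 0],
    [0, 0, 0]
  ],
  "xyz": [
    [0, 1, 0],
    [0, 1, 0],
    [0, 1, 0],
    [0, 1, 0],
    [0, 1, 0],
    [0, 1, 0],
    [0, 1, 0],
    [0, 1, 0],
    [0, 1, 0],
    [0, 1, 0],
    [0, 1, 0],
    [0, 1, 0],
    [0, 1, 0],
    [-0.1, 1, 0],
    [-0.1, 1, 0],
    [-0.1, 1, 0],
    [-0.1, 1, 0],
    [-0.1, 1, 0],
    [-0.1, 1, 0],
    [-0.1, 1, 0]
  ],
  "hand": [-1, -1, -1, -1, -1, -1, -1, -1, -0.2, -0.2, -0.2, -0.2, -0.2, -0.2, -0.2, -0.2, -0.2, -0.2, -0.2, -0.2]
}}

```text
clock: 10.43
position: [545.7, -191.6, 219.0]
ee_rot: [0.999, 0.05, 0.0, 0.0]
contact_force: [0.6, 0.5, -0.5]
gripper_width: 51.0
grasp_force: 0.0
```

>>> {"method": "apply_moves", "body": {
  "delta_rot": [
    [0, 0, 0],
    [0, 0, 0],
    [0, 0, 0],
    [0, 0, 0],
    [0, 0, 0],
    [0, 0, 0]
  ],
  "xyz": [
    [0, 1, 0],
    [0, 1, 0],
    [0, 0.8, 0],
    [0, 0.4, 0],
    [0, 0, 0],
    [0, 0, 0]
  ],
  "hand": [-0.2, -0.2, -0.2, -0.2, -0.2, -0.2]
}}

```text
clock: 10.93
position: [553.6, -269.8, 218.5]
ee_rot: [0.999, 0.05, -0.0, -0.0]
contact_force: [-0.4, -0.2, 0.7]
gripper_width: 51.2
grasp_force: 0.0
```

```bash
cat >> h.py <<'E'
def crate():
    i,P,h=wcloud(); out=[]
    for col in("blue","yellow"):
        m=cv2.inRange(h,*map(np.array,RNG[col]))>0
        for b,n,c in blobs(m&within(P,380,620,-400,-220,118,135),30): out.append((col,n,*circ(P[b])));print(*out[-1])
    return i
E
python3 - <<'E'
from h import *
crate(); go(556.7,-269.4,94,5.6)
E
```

```text
blue 709 [ 556.3 -270.6] 12.8 124.5
blue 420 [ 436.6 -279.1] 12.8 124.3
blue 119 [ 439.5 -334.9] 10.8 124.3
yellow 506 [ 560.4 -330.7] 13.3 124.4
yellow 540 [ 496.4 -275. ] 13.0 124.4
yellow 103 [ 507.5 -339.6] 9.0 124.1
at [ 553.6 -269.2  218.7] yaw 5.74 tilt 0.03 w 51.2 j [-0.19  0.38 -0.04 -0.   -1.16  1.86] t 10.98
units xyz [0.12 0.02 4.99] ('turn z', np.float64(0.024))
```

>>> {"method": "apply_moves", "body": {
  "delta_rot": [
    [0, 0, 0],
    [0, 0, 0],
    [0, 0, 0],
    [0, 0, 0],
    [0, 0, 0],
    [0, 0, 0],
    [0, 0, 0],
    [0, 0, 0],
    [0, 0, 0],
    [0, 0, 0],
    [0, 0, 0],
    [0, 0, 0],
    [0, 0, 0],
    [0, 0, 0],
    [0, 0, 0],
    [0, 0, 0],
    [0, 0, 0],
    [0, 0, 0],
    [0, 0, 0],
    [0, 0, 0]
  ],
  "xyz": [
    [0.11, 0.02, 0.7],
    [0, 0, 1],
    [0, 0, 1],
    [0, 0, 1],
    [0, 0, 0.8],
    [0, 0, 0.5],
    [0, 0, 0],
    [0, 0, 0],
    [0, 0, 0],
    [0, 0, 0],
    [0, 0, 0],
    [0, 0, 0],
    [0, 0, -0.3],
    [0, 0, -0.5],
    [0, 0, -0.8],
    [0, 0, -0.8],
    [0, 0, -0.8],
    [0, 0, -0.8],
    [0, 0, -0.7],
    [0, 0, -0.4]
  ],
  "hand": [-0.2, -0.2, -0.2, -0.2, -0.2, -0.2, -0.2, 1, 1, 1, 1, 1, 1, 1, 1, 1, 1, 1, 1, 1]
}}

```text
clock: 12.65
position: [556.5, -269.6, 223.0]
ee_rot: [0.999, 0.05, 0.001, -0.0]
contact_force: [0.6, 0.1, -1.6]
gripper_width: 24.0
grasp_force: 60.1
```

```bash
python3 - <<'E'
from h import *
go(570.3,77.8,222,5.6); print(arm.read_state()["grasp_force"])
E
```

```text
at [ 556.5 -269.6  223. ] yaw 5.72 tilt 0.09 w 24.0 j [-0.19  0.38 -0.02 -0.   -1.17  1.86] t 12.65
units xyz [  1.94 -13.77   0.05] ('turn z', np.float64(0.02))
60.109333992004395
```

>>> {"method": "apply_moves", "body": {
  "delta_rot": [
    [0, 0, 0],
    [0, 0, 0],
    [0, 0, 0],
    [0, 0, 0],
    [0, 0, 0],
    [0, 0, 0],
    [0, 0, 0],
    [0, 0, 0],
    [0, 0, 0],
    [0, 0, 0],
    [0, 0, 0],
    [0, 0, 0],
    [0, 0, 0],
    [0, 0, 0],
    [0, 0, 0],
    [0, 0, 0],
    [0, 0, 0],
    [0, 0, 0],
    [0, 0, 0]
  ],
  "xyz": [
    [0.05, -0.4, 0],
    [0.1, -0.8, 0],
    [0.13, -0.9, 0],
    [0.13, -0.9, 0],
    [0.13, -0.9, 0],
    [0.13, -0.9, 0],
    [0.13, -0.9, 0],
    [0.13, -0.9, 0],
    [0.13, -0.9, 0],
    [0.13, -0.9, 0],
    [0.13, -0.9, 0],
    [0.13, -0.9, 0],
    [0.13, -0.9, 0],
    [0.13, -0.9, 0],
    [0.13, -0.9, 0],
    [0.1, -0.6, 0],
    [0, -0.27, 0],
    [0, 0, 0],
    [0, 0, 0]
  ],
  "hand": [1, 1, 1, 1, 1, 1, 1, 1, 1, 1, 1, 1, 1, 1, 1, 1, 1, 1, 1]
}}

```text
clock: 14.23
position: [569.8, 77.0, 220.7]
ee_rot: [0.999, 0.05, -0.001, 0.0]
contact_force: [-0.4, 0.1, -2.4]
gripper_width: 24.7
grasp_force: 60.0
```

```bash
cat >> h.py <<'E'
def held():
    s,p,R=pose(); i,P,h=wcloud()
    print("force",s["grasp_force"],"w",s["gripper_width"])
    m=cv2.inRange(h,*map(np.array,RNG["blue"]))>0
    for lo,hi in((p[2]+10,p[2]+60),(p[2]-40,p[2]-2)):
        for b,n,c in blobs(m&within(P,p[0]-60,p[0]+60,p[1]-60,p[1]+60,lo,hi),40):
            q=P[b]; zt=np.percentile(q[:,2],90); print("held",n,circ(q[q[:,2]>zt-4]),"rel",(np.array(circ(q[q[:,2]>zt-4])[0])-p[:2]).round(1))
    for b,n,c in blobs(within(P,520,640,-170,140,62,74),40): print("rim",n,cv2.minAreaRect(P[b][:,:2].astype(np.float32)))
    return i,P,h
E
python3 - <<'E'
from h import *
held(); go(570.3,77.8,222,5.6)
E
```

```text
force 60.03904581069946 w 24.660244892880435
held 2642 (array([568.8,  78.1]), 13.0, np.float64(249.8)) rel [-1.   1.1]
held 3560 (array([569.8,  77.9]), 29.1, np.float64(211.8)) rel [-0.   0.9]
rim 904 ((578.403564453125, 78.73548889160156), (59.647647857666016, 76.58904266357422), 5.548744201660156)
rim 1470 ((579.7647094726562, -16.776084899902344), (76.65725708007812, 77.60586547851562), 5.480289936065674)
rim 1323 ((588.90087890625, -110.94499206542969), (77.15129852294922, 78.13975524902344), 5.891382217407227)
at [570.   76.5 220.9] yaw 5.7 tilt 0.07 w 24.3 j [ 0.41  0.31 -0.13 -0.   -1.13  1.26] t 14.28
units xyz [ 0.02 -0.05 -0.04] ('turn z', np.float64(0.016))
```

>>> {"method": "apply_moves", "body": {
  "delta_rot": [
    [0, 0, 0],
    [0, 0, 0],
    [0, 0, 0],
    [0, 0, 0],
    [0, 0, 0],
    [0, 0, 0],
    [0, 0, 0],
    [0, 0, 0],
    [0, 0, 0],
    [0, 0, 0],
    [0, 0, 0],
    [0, 0, 0],
    [0, 0, 0],
    [0, 0, 0],
    [0, 0, 0],
    [0, 0, 0],
    [0, 0, 0],
    [0, 0, 0]
  ],
  "xyz": [
    [0.02, 0, 0.6],
    [0, 0, 0.8],
    [0, 0, 0.6],
    [0, 0, 0.5],
    [0, 0, 0.4],
    [0, 0, 0.3],
    [0, 0, 0.2],
    [0, 0, 0.05],
    [0, 0, 0],
    [0, 0, 0],
    [0, 0, 0],
    [0, 0, 0],
    [0, 0, 0],
    [0, 0, -0.6],
    [0, 0, -1],
    [0, 0, -1],
    [0, 0, -0.9],
    [0, 0, 0]
  ],
  "hand": [1, 1, 1, 1, 1, 1, 1, 1, 1, 0, -0.2, -0.2, -0.2, -0.2, -0.2, -0.2, -0.2, -0.2]
}}

```text
clock: 15.78
position: [573.8, 77.8, 228.6]
ee_rot: [0.999, 0.051, 0.006, -0.001]
contact_force: [1.0, -0.1, 1.0]
gripper_width: 51.3
grasp_force: 0.0
```

```bash
cat >> h.py <<'E'
def seated():
    i,P,h=wcloud()
    m=cv2.inRange(h,*map(np.array,RNG["blue"]))>0
    for b,n,c in blobs(m&within(P,520,640,-170,140,150,185),40): print("stem",n,circ(P[b]))
E
python3 - <<'E'
from h import *
seated(); go(437,-278.9,222,5.6)
E
```

```text
stem 952 (array([569.5,  77.1]), 13.1, np.float64(163.4))
at [572.5  77.8 226. ] yaw 5.75 tilt 0.41 w 51.3 j [ 0.42  0.3  -0.13  0.   -1.13  1.26] t 15.83
units xyz [-6.82 13.65  0.09] ('turn z', np.float64(0.025))
```

>>> {"method": "apply_moves", "body": {
  "delta_rot": [
    [0, 0, 0],
    [0, 0, 0],
    [0, 0, 0],
    [0, 0, 0],
    [0, 0, 0],
    [0, 0, 0],
    [0, 0, 0],
    [0, 0, 0],
    [0, 0, 0],
    [0, 0, 0],
    [0, 0, 0],
    [0, 0, 0],
    [0, 0, 0],
    [0, 0, 0],
    [0, 0, 0],
    [0, 0, 0],
    [0, 0, 0],
    [0, 0, 0]
  ],
  "xyz": [
    [-0.25, 0.5, 0],
    [-0.45, 0.9, 0],
    [-0.45, 0.9, 0],
    [-0.45, 0.9, 0],
    [-0.45, 0.9, 0],
    [-0.45, 0.9, 0],
    [-0.45, 0.9, 0],
    [-0.45, 0.9, 0],
    [-0.45, 0.9, 0],
    [-0.45, 0.9, 0],
    [-0.45, 0.9, 0],
    [-0.45, 0.9, 0],
    [-0.45, 0.9, 0],
    [-0.45, 0.9, 0],
    [-0.45, 0.9, 0],
    [-0.25, 0.5, 0],
    [0, 0, 0],
    [0, 0, 0]
  ],
  "hand": [-0.2, -0.2, -0.2, -0.2, -0.2, -0.2, -0.2, -0.2, -0.2, -0.2, -0.2, -0.2, -0.2, -0.2, -0.2, -0.2, -0.2, -0.2]
}}

```text
clock: 17.33
position: [434.5, -278.4, 221.6]
ee_rot: [0.999, 0.049, -0.001, -0.0]
contact_force: [-0.1, 0.2, -0.4]
gripper_width: 51.6
grasp_force: 0.0
```

```bash
python3 - <<'E'
from h import *
crate(); go(437,-278.9,94,5.6)
E
```

```text
blue 687 [ 435.5 -278.8] 12.9 124.5
blue 653 [ 440.2 -338.7] 13.2 124.5
yellow 670 [ 559.9 -330.8] 13.3 124.6
yellow 788 [ 495.2 -274.5] 13.1 124.6
yellow 427 [ 500.  -334.7] 13.0 124.5
at [ 435.  -277.9  221.8] yaw 5.68 tilt 0.09 w 50.7 j [-0.25  0.21 -0.27 -0.   -1.1   1.92] t 17.38
units xyz [0.08 0.05 5.11] ('turn z', np.float64(0.013))
```

>>> {"method": "apply_moves", "body": {
  "delta_rot": [
    [0, 0, 0],
    [0, 0, 0],
    [0, 0, 0],
    [0, 0, 0],
    [0, 0, 0],
    [0, 0, 0],
    [0, 0, 0],
    [0, 0, 0],
    [0, 0, 0],
    [0, 0, 0],
    [0, 0, 0],
    [0, 0, 0],
    [0, 0, 0],
    [0, 0, 0],
    [0, 0, 0],
    [0, 0, 0],
    [0, 0, 0],
    [0, 0, 0],
    [0, 0, 0],
    [0, 0, 0]
  ],
  "xyz": [
    [0.05, 0.03, 0.8],
    [0, 0, 1],
    [0, 0, 1],
    [0, 0, 1],
    [0, 0, 0.8],
    [0, 0, 0.5],
    [0, 0, 0],
    [0, 0, 0],
    [0, 0, 0],
    [0, 0, 0],
    [0, 0, 0],
    [0, 0, 0],
    [0, 0, -0.3],
    [0, 0, -0.5],
    [0, 0, -0.8],
    [0, 0, -0.8],
    [0, 0, -0.8],
    [0, 0, -0.8],
    [0, 0, -0.8],
    [0, 0, -0.4]
  ],
  "hand": [-0.2, -0.2, -0.2, -0.2, -0.2, -0.2, -0.2, 1, 1, 1, 1, 1, 1, 1, 1, 1, 1, 1, 1, 1]
}}

```text
clock: 19.05
position: [437.4, -278.6, 227.7]
ee_rot: [0.999, 0.05, 0.001, 0.0]
contact_force: [0.1, 0.6, -2.2]
gripper_width: 24.6
grasp_force: 60.2
```

```bash
python3 - <<'E'
from h import *
go(579.5,-16.6,222,5.6); print(arm.read_state()["grasp_force"])
E
```

```text
at [ 437.4 -278.6  227.7] yaw 5.73 tilt 0.18 w 24.6 j [-0.25  0.21 -0.26 -0.   -1.11  1.92] t 19.05
units xyz [ 6.7  -9.86  0.24] ('turn z', np.float64(0.022))
60.15033960342407
```

>>> {"method": "apply_moves", "body": {
  "delta_rot": [
    [0, 0, 0],
    [0, 0, 0],
    [0, 0, 0],
    [0, 0, 0],
    [0, 0, 0],
    [0, 0, 0],
    [0, 0, 0],
    [0, 0, 0],
    [0, 0, 0],
    [0, 0, 0],
    [0, 0, 0],
    [0, 0, 0],
    [0, 0, 0],
    [0, 0, 0],
    [0, 0, 0],
    [0, 0, 0],
    [0, 0, 0]
  ],
  "xyz": [
    [0.2, -0.35, 0],
    [0.45, -0.7, 0],
    [0.5, -0.75, 0],
    [0.5, -0.75, 0],
    [0.5, -0.75, 0],
    [0.5, -0.75, 0],
    [0.5, -0.75, 0],
    [0.5, -0.75, 0],
    [0.5, -0.75, 0],
    [0.5, -0.75, 0],
    [0.5, -0.75, 0],
    [0.5, -0.75, 0],
    [0.5, -0.7, 0.1],
    [0.4, -0.4, 0.1],
    [0.12, -0.2, 0],
    [0, 0, 0],
    [0, 0, 0]
  ],
  "hand": [1, 1, 1, 1, 1, 1, 1, 1, 1, 1, 1, 1, 1, 1, 1, 1, 1]
}}

```text
clock: 20.47
position: [577.7, -17.2, 219.4]
ee_rot: [0.999, 0.05, -0.001, 0.0]
contact_force: [0.1, 0.1, -2.3]
gripper_width: 24.4
grasp_force: 60.1
```

```bash
python3 - <<'E'
from h import *
held(); go(579.5,-16.6,222,5.6)
E
```

```text
force 60.092246532440186 w 24.406972749652322
held 2545 (array([575.8, -16.5]), 13.1, np.float64(247.8)) rel [-1.9  0.7]
held 3462 (array([576.3, -16.5]), 29.2, np.float64(209.8)) rel [-1.4  0.7]
rim 1006 ((570.2694091796875, 77.97102355957031), (76.59587860107422, 77.1055679321289), 5.801085472106934)
rim 960 ((588.6181030273438, -15.71905517578125), (57.99491882324219, 76.98181915283203), 5.063121318817139)
rim 1514 ((588.562744140625, -111.13346099853516), (76.89920806884766, 77.12886810302734), 5.575838565826416)
rim 88 ((582.5941772460938, 54.11115646362305), (24.53984832763672, 4.423473834991455), 27.940168380737305)
at [577.7 -17.6 219.7] yaw 5.69 tilt 0.07 w 23.9 j [ 0.25  0.31 -0.13 -0.   -1.13  1.42] t 20.52
units xyz [ 0.08 -0.03 -0.09] ('turn z', np.float64(0.015))
```

>>> {"method": "apply_moves", "body": {
  "delta_rot": [
    [0, 0, 0],
    [0, 0, 0],
    [0, 0, 0],
    [0, 0, 0],
    [0, 0, 0],
    [0, 0, 0],
    [0, 0, 0],
    [0, 0, 0],
    [0, 0, 0],
    [0, 0, 0],
    [0, 0, 0],
    [0, 0, 0],
    [0, 0, 0],
    [0, 0, 0],
    [0, 0, 0],
    [0, 0, 0],
    [0, 0, 0],
    [0, 0, 0]
  ],
  "xyz": [
    [0.13, 0.01, 0.5],
    [0, 0, 0.8],
    [0, 0, 0.6],
    [0, 0, 0.5],
    [0, 0, 0.4],
    [0, 0, 0.3],
    [0, 0, 0.2],
    [0, 0, 0.06],
    [0, 0, 0],
    [0, 0, 0],
    [0, 0, 0],
    [0, 0, 0],
    [0, 0, 0],
    [0, 0, -0.6],
    [0, 0, -1],
    [0, 0, -1],
    [0, 0, -0.9],
    [0, 0, 0]
  ],
  "hand": [1, 1, 1, 1, 1, 1, 1, 1, 1, 0, -0.2, -0.2, -0.2, -0.2, -0.2, -0.2, -0.2, -0.2]
}}

```text
clock: 22.02
position: [584.6, -16.8, 229.6]
ee_rot: [0.999, 0.051, 0.006, 0.0]
contact_force: [0.7, 0.7, 1.6]
gripper_width: 51.1
grasp_force: 0.0
```

```bash
python3 - <<'E'
from h import *
seated(); go(440.4,-338.8,222,5.6)
E
```

```text
stem 840 (array([569.3,  76.8]), 13.2, np.float64(163.3))
stem 937 (array([579.1, -16.6]), 12.9, np.float64(163.5))
at [583.3 -16.7 227.1] yaw 5.75 tilt 0.42 w 51.1 j [ 0.25  0.31 -0.11  0.   -1.14  1.42] t 22.07
units xyz [-6.98 12.25  0.15] ('turn z', np.float64(0.025))
```

>>> {"method": "apply_moves", "body": {
  "delta_rot": [
    [0, 0, 0],
    [0, 0, 0],
    [0, 0, 0],
    [0, 0, 0],
    [0, 0, 0],
    [0, 0, 0],
    [0, 0, 0],
    [0, 0, 0],
    [0, 0, 0],
    [0, 0, 0],
    [0, 0, 0],
    [0, 0, 0],
    [0, 0, 0],
    [0, 0, 0],
    [0, 0, 0],
    [0, 0, 0],
    [0, 0, 0]
  ],
  "xyz": [
    [-0.25, 0.4, 0],
    [-0.5, 0.85, 0],
    [-0.5, 0.9, 0],
    [-0.5, 0.9, 0],
    [-0.5, 0.9, 0],
    [-0.5, 0.9, 0],
    [-0.5, 0.9, 0],
    [-0.5, 0.9, 0],
    [-0.5, 0.9, 0],
    [-0.5, 0.9, 0],
    [-0.5, 0.9, 0],
    [-0.5, 0.9, 0],
    [-0.5, 0.9, 0],
    [-0.5, 0.8, 0],
    [-0.1, 0.3, 0],
    [0, 0, 0],
    [0, 0, 0]
  ],
  "hand": [-0.2, -0.2, -0.2, -0.2, -0.2, -0.2, -0.2, -0.2, -0.2, -0.2, -0.2, -0.2, -0.2, -0.2, -0.2, -0.2, -0.2]
}}

```text
clock: 23.48
position: [441.1, -338.7, 222.7]
ee_rot: [0.999, 0.049, -0.001, -0.001]
contact_force: [0.1, 0.1, 0.3]
gripper_width: 51.4
grasp_force: 0.0
```

```bash
python3 - <<'E'
from h import *
crate(); go(440,-338.8,94,5.6)
E
```

```text
blue 685 [ 439.9 -339.1] 13.1 124.6
yellow 509 [ 559.9 -331. ] 12.9 124.6
yellow 748 [ 495. -275.] 13.2 124.5
yellow 786 [ 499.7 -334.8] 13.1 124.7
at [ 441.6 -338.3  222.9] yaw 5.73 tilt 0.07 w 51.2 j [-0.36  0.28 -0.18 -0.   -1.12  2.03] t 23.53
units xyz [-0.06  0.02  5.16] ('turn z', np.float64(0.021))
```

>>> {"method": "apply_moves", "body": {
  "delta_rot": [
    [0, 0, 0],
    [0, 0, 0],
    [0, 0, 0],
    [0, 0, 0],
    [0, 0, 0],
    [0, 0, 0],
    [0, 0, 0],
    [0, 0, 0],
    [0, 0, 0],
    [0, 0, 0],
    [0, 0, 0],
    [0, 0, 0],
    [0, 0, 0],
    [0, 0, 0],
    [0, 0, 0],
    [0, 0, 0],
    [0, 0, 0],
    [0, 0, 0],
    [0, 0, 0],
    [0, 0, 0]
  ],
  "xyz": [
    [-0.06, 0.02, 0.8],
    [0, 0, 1],
    [0, 0, 1],
    [0, 0, 1],
    [0, 0, 0.8],
    [0, 0, 0.55],
    [0, 0, 0],
    [0, 0, 0],
    [0, 0, 0],
    [0, 0, 0],
    [0, 0, 0],
    [0, 0, 0],
    [0, 0, -0.3],
    [0, 0, -0.5],
    [0, 0, -0.8],
    [0, 0, -0.8],
    [0, 0, -0.8],
    [0, 0, -0.8],
    [0, 0, -0.8],
    [0, 0, -0.5]
  ],
  "hand": [-0.2, -0.2, -0.2, -0.2, -0.2, -0.2, -0.2, 1, 1, 1, 1, 1, 1, 1, 1, 1, 1, 1, 1, 1]
}}

```text
clock: 25.2
position: [440.4, -339.7, 230.0]
ee_rot: [0.999, 0.05, 0.001, 0.001]
contact_force: [0.2, -1.0, -1.5]
gripper_width: 24.1
grasp_force: 59.4
```

```bash
python3 - <<'E'
from h import *
go(588.8,-111,222,5.6); print(arm.read_state()["grasp_force"])
E
```

```text
at [ 440.4 -339.7  230. ] yaw 5.73 tilt 0.14 w 24.1 j [-0.37  0.27 -0.17  0.   -1.13  2.04] t 25.2
units xyz [ 6.82 -8.51  0.32] ('turn z', np.float64(0.021))
59.380261301994324
```

>>> {"method": "apply_moves", "body": {
  "delta_rot": [
    [0, 0, 0],
    [0, 0, 0],
    [0, 0, 0],
    [0, 0, 0],
    [0, 0, 0],
    [0, 0, 0],
    [0, 0, 0],
    [0, 0, 0],
    [0, 0, 0],
    [0, 0, 0],
    [0, 0, 0],
    [0, 0, 0],
    [0, 0, 0],
    [0, 0, 0],
    [0, 0, 0],
    [0, 0, 0],
    [0, 0, 0]
  ],
  "xyz": [
    [0, -0.4, 0],
    [0, -0.8, 0],
    [0, -0.9, 0],
    [0, -0.9, 0],
    [0.2, -0.9, 0],
    [0.6, -0.7, 0],
    [0.7, -0.7, 0],
    [0.8, -0.6, 0],
    [0.8, -0.6, 0],
    [0.8, -0.6, 0],
    [0.8, -0.6, 0.1],
    [0.8, -0.4, 0.1],
    [0.7, -0.3, 0],
    [0.5, -0.1, 0],
    [0.2, -0.01, 0],
    [0, 0, 0],
    [0, 0, 0]
  ],
  "hand": [1, 1, 1, 1, 1, 1, 1, 1, 1, 1, 1, 1, 1, 1, 1, 1, 1]
}}

```text
clock: 26.62
position: [589.6, -110.4, 221.4]
ee_rot: [0.999, 0.05, -0.001, -0.0]
contact_force: [-0.7, -0.1, -1.7]
gripper_width: 24.2
grasp_force: 59.4
```

```bash
python3 - <<'E'
from h import *
held(); go(588.8,-111,222,5.6)
E
```

```text
force 59.405524134635925 w 24.190296141860692
held 2568 (array([ 588.1, -108.9]), 13.1, np.float64(250.0)) rel [-1.5  1.5]
held 3543 (array([ 589.2, -109.5]), 29.1, np.float64(212.0)) rel [-0.4  0.9]
rim 1001 ((579.3787231445312, -16.751911163330078), (76.99644470214844, 77.12748718261719), 5.643570899963379)
rim 872 ((597.8904418945312, -110.25729370117188), (57.73341751098633, 76.50294494628906), 4.99431848526001)
rim 1023 ((569.6807861328125, 77.47159576416016), (77.48381805419922, 77.5345230102539), 5.698443412780762)
rim 90 ((602.6392822265625, -28.931167602539062), (25.30609703063965, 4.695257186889648), 62.825016021728516)
at [ 589.5 -110.6  221.8] yaw 5.7 tilt 0.1 w 24.2 j [ 0.08  0.35 -0.07 -0.   -1.15  1.59] t 26.67
units xyz [-0.03  0.01 -0.01] ('turn z', np.float64(0.016))
```

>>> {"method": "apply_moves", "body": {
  "delta_rot": [
    [0, 0, 0],
    [0, 0, 0],
    [0, 0, 0],
    [0, 0, 0],
    [0, 0, 0],
    [0, 0, 0],
    [0, 0, 0],
    [0, 0, 0],
    [0, 0, 0],
    [0, 0, 0],
    [0, 0, 0],
    [0, 0, 0],
    [0, 0, 0],
    [0, 0, 0],
    [0, 0, 0],
    [0, 0, 0],
    [0, 0, 0],
    [0, 0, 0],
    [0, 0, 0],
    [0, 0, 0]
  ],
  "xyz": [
    [0, 0.05, 0.6],
    [0, 0, 0.8],
    [0, 0, 0.6],
    [0, 0, 0.5],
    [0, 0, 0.4],
    [0, 0, 0.3],
    [0, 0, 0.2],
    [0, 0, 0.05],
    [0, 0, 0],
    [0, 0, 0],
    [0, 0, 0],
    [0, 0, 0],
    [0, 0, 0],
    [0, 0, -0.6],
    [0, 0, -1],
    [0, 0, -1],
    [0, 0, -1],
    [0, 0, -1],
    [0, 0, -0.4],
    [0, 0, 0]
  ],
  "hand": [1, 1, 1, 1, 1, 1, 1, 1, 1, 0, -0.2, -0.2, -0.2, -0.2, -0.2, -0.2, -0.2, -0.2, -0.2, -0.2]
}}

```text
clock: 28.33
position: [592.3, -111.8, 264.5]
ee_rot: [0.999, 0.05, 0.003, 0.0]
contact_force: [-0.7, -0.1, 1.1]
gripper_width: 51.5
grasp_force: 0.0
```

```bash
cat >> h.py <<'E'
def knobs():
    i,P,h=wcloud(); m=cv2.inRange(h,*map(np.array,RNG["orange"]))>0
    for b,n,c in blobs(m&within(P,590,730,-190,170,168,190),30):
        q=P[b][:,:2]; r=cv2.minAreaRect(q.astype(np.float32)); q=q-q.mean(0); w,V=np.linalg.eigh(q.T@q)
        print("knob",n,np.array(r[0]).round(1),np.array(r[1]).round(1),"axis",np.degrees(np.arctan2(V[1,1],V[0,1])).round(1))
E
python3 - <<'E'
from h import *
seated(); knobs(); go(659.1,-8.8,250,-50.4)
i=eyes.get_image("scene"); cv2.imwrite("pics/s2.png",cv2.resize(i["frame"][110:310,130:380,::-1],None,fx=3,fy=3))
E
```

```text
stem 722 (array([ 589.4, -111.6]), 12.9, np.float64(163.5))
stem 483 (array([569.6,  75.5]), 12.7, np.float64(163.1))
stem 666 (array([579.2, -17.1]), 13.3, np.float64(163.3))
knob 894 [ 667.8 -103.4] [13.5 46.5] axis 140.2
knob 806 [659.1  -9.8] [13.7 47.3] axis 128.2
knob 495 [649.3  84.5] [13.7 47.6] axis 109.6
at [ 590.3 -111.5  260.2] yaw 5.71 tilt 0.07 w 51.2 j [ 0.08  0.33 -0.01 -0.   -1.24  1.59] t 28.43
units xyz [ 3.15 -3.81  0.41] ('turn z', np.float64(9.351))
```

View pics/s2.png

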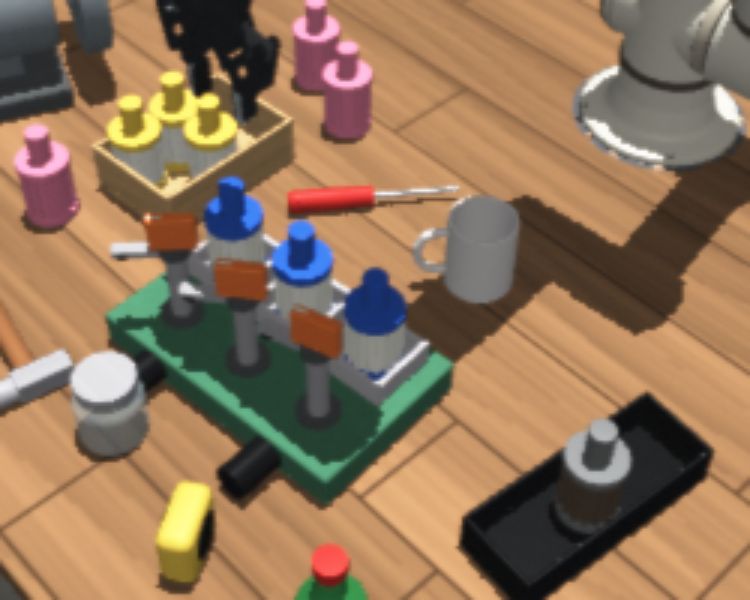

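The crop shows three blue cartridges seated at (232,215), (302,260), (375,300), the worn one standing in the tray (597,460), and the yellow ones in the crate. Knob turning is next, middle first.

>>> {"method": "apply_moves", "body": {
  "delta_rot": [
    [0, 0, 0],
    [0, 0, 0],
    [0, 0, 0],
    [0, 0, 0],
    [0, 0, 0],
    [0, 0, 0.8],
    [0, 0, 1],
    [0, 0, 1],
    [0, 0, 1],
    [0, 0, 1],
    [0, 0, 1],
    [0, 0, 1],
    [0, 0, 1],
    [0, 0, 1],
    [0, 0, 0.65],
    [0, 0, 0],
    [0, 0, 0]
  ],
  "xyz": [
    [0.5, -0.5, 0.1],
    [0.7, -0.9, 0.1],
    [0.7, -0.9, 0.1],
    [0.7, -0.9, 0.1],
    [0.53, -0.65, 0],
    [0, 0, 0],
    [0, 0, 0],
    [0, 0, 0],
    [0, 0, 0],
    [0, 0, 0],
    [0, 0, 0],
    [0, 0, 0],
    [0, 0, 0],
    [0, 0, 0],
    [0, 0, 0],
    [0, 0, 0],
    [0, 0, 0]
  ],
  "hand": [-0.2, -0.2, -0.2, -0.2, -0.2, -0.2, -0.2, -0.2, -0.2, -0.2, -0.2, -0.2, -0.2, -0.2, -0.2, -0.2, -0.2]
}}

```text
clock: 29.9
position: [658.9, -7.7, 249.2]
ee_rot: [0.903, -0.429, -0.001, 0.001]
contact_force: [-0.3, -0.3, 0.4]
gripper_width: 51.3
grasp_force: 0.0
```

```bash
python3 - <<'E'
from h import *
knobs(); go(659.2,-9.0,142,-51)
E
```

```text
knob 412 [ 668.2 -103.5] [14.5 47.2] axis 140.7
knob 816 [659.   -9.8] [13.1 47.4] axis 127.7
at [658.9  -7.8 249.6] yaw -50.86 tilt 0.13 w 51.4 j [ 0.23  0.43  0.13 -0.   -1.27  0.45] t 29.95
units xyz [0.05 0.01 4.3 ] ('turn z', np.float64(0.023))
```

>>> {"method": "apply_moves", "body": {
  "delta_rot": [
    [0, 0, 0.15],
    [0, 0, 0],
    [0, 0, 0],
    [0, 0, 0],
    [0, 0, 0],
    [0, 0, 0],
    [0, 0, 0],
    [0, 0, 0],
    [0, 0, 0],
    [0, 0, 0],
    [0, 0, 0],
    [0, 0, 0],
    [0, 0, 0]
  ],
  "xyz": [
    [0.05, 0.03, 0.7],
    [0, 0, 1],
    [0, 0, 1],
    [0, 0, 0.8],
    [0, 0, 0.5],
    [0, 0, 0.3],
    [0, 0, 0],
    [0, 0, 0],
    [0, 0, 0],
    [0, 0, 0],
    [0, 0, 0],
    [0, 0, 0],
    [0, 0, 0]
  ],
  "hand": [-0.2, -0.2, -0.2, -0.2, -0.2, -0.2, -0.2, 1, 1, 1, 1, 1, 1]
}}

```text
clock: 31.03
position: [659.4, -10.0, 145.1]
ee_rot: [0.899, -0.437, 0.001, 0.0]
contact_force: [-3.7, -2.9, 5.5]
gripper_width: 13.2
grasp_force: 60.6
```

```bash
python3 - <<'E'
from h import *
go(659.2,-9.0,142,5.6-180); s=arm.read_state(); print(s["grasp_force"],s["contact_force"],s["wrist_torque"])
E
```

```text
at [659.4 -10.  145.1] yaw -51.86 tilt 0.07 w 13.2 j [ 0.23  0.51 -0.02  0.   -1.04  0.44] t 31.03
units xyz [-0.04 -0.02  0.13] ('turn z', np.float64(20.423))
60.55995583534241 [-3.74136728 -2.87155967  5.47926126] [-0.42431821  0.89176275  0.00810251]
```

>>> {"method": "apply_moves", "body": {
  "delta_rot": [
    [0, 0, 0.6],
    [0, 0, 1],
    [0, 0, 1],
    [0, 0, 1],
    [0, 0, 1],
    [0, 0, 1],
    [0, 0, 1],
    [0, 0, 1],
    [0, 0, 1],
    [0, 0, 1],
    [0, 0, 1],
    [0, 0, 1],
    [0, 0, 1],
    [0, 0, 1],
    [0, 0, 1],
    [0, 0, 1],
    [0, 0, 1],
    [0, 0, 1],
    [0, 0, 1],
    [0, 0, 0.8]
  ],
  "xyz": [
    [0, 0, 0],
    [0, 0, 0],
    [0, 0, 0],
    [0, 0, 0],
    [0, 0, 0],
    [0, 0, 0],
    [0, 0, 0],
    [0, 0, 0],
    [0, 0, 0],
    [0, 0, 0],
    [0, 0, 0],
    [0, 0, 0],
    [0, 0, 0],
    [0, 0, 0],
    [0, 0, 0],
    [0, 0, 0],
    [0, 0, 0],
    [0, 0, 0],
    [0, 0, 0],
    [0, 0, 0]
  ],
  "hand": [1, 1, 1, 1, 1, 1, 1, 1, 1, 1, 1, 1, 1, 1, 1, 1, 1, 1, 1, 1]
}}

```text
clock: 32.7
position: [660.0, -10.3, 145.2]
ee_rot: [-0.1, 0.995, -0.001, 0.001]
contact_force: [-0.5, -2.7, 4.9]
gripper_width: 13.2
grasp_force: 60.4
```

>>> {"method": "apply_moves", "body": {
  "delta_rot": [
    [0, 0, 0.5],
    [0, 0, 0.4],
    [0, 0, 0.4],
    [0, 0, 0.3],
    [0, 0, 0]
  ],
  "xyz": [
    [0, 0, 0],
    [0, 0, 0],
    [0, 0, 0],
    [0, 0, 0],
    [0, 0, 0]
  ],
  "hand": [1, 1, 1, 1, 1]
}}

```text
clock: 33.12
position: [660.0, -10.3, 145.2]
ee_rot: [-0.022, 1.0, -0.001, 0.001]
contact_force: [-1.0, -4.0, 5.8]
gripper_width: 12.9
grasp_force: 78.2
```

```bash
python3 - <<'E'
from h import *
go(659.2,-9.0,142,5.6-180); s=arm.read_state(); print(s["grasp_force"],s["contact_force"],s["wrist_torque"])
E
```

```text
at [660.  -10.3 145.2] yaw -177.5 tilt 0.18 w 12.9 j [ 0.23  0.51 -0.02  0.   -1.04 -1.76] t 33.12
units xyz [0.03 0.06 0.13] ('turn z', np.float64(-0.517))
78.24720142409205 [-1.0219492  -4.03617287  5.83332412] [-1.06826833  0.59629797  1.93364193]
```

>>> {"method": "apply_moves", "body": {
  "delta_rot": [
    [0, 0, -0.2],
    [0, 0, 0],
    [0, 0, 0],
    [0, 0, 0],
    [0, 0, 0],
    [0, 0, 0],
    [0, 0, 0],
    [0, 0, 0],
    [0, 0, 0],
    [0, 0, 0],
    [0, 0, 0],
    [0, 0, 0]
  ],
  "xyz": [
    [0, 0, 0],
    [0, 0, 0],
    [0, 0, 0],
    [0, 0, 0],
    [0, 0, -0.5],
    [0, 0, -0.9],
    [0, 0, -0.9],
    [0, 0, -0.9],
    [0, 0, -0.7],
    [0, 0, -0.4],
    [0, 0, 0],
    [0, 0, 0]
  ],
  "hand": [1, -0.2, -0.2, -0.2, -0.2, -0.2, -0.2, -0.2, -0.2, -0.2, -0.2, -0.2]
}}

```text
clock: 34.12
position: [659.1, -9.3, 250.4]
ee_rot: [-0.029, 1.0, 0.0, -0.0]
contact_force: [-0.4, 1.1, -0.8]
gripper_width: 51.2
grasp_force: 0.0
```

```bash
python3 - <<'E'
from h import *
knobs(); go(649.8,84.8,250,-70.4)
E
```

```text
knob 866 [658.4  -9. ] [47.8 13.6] axis -174.4
knob 742 [ 667.3 -102.5] [13.8 47.2] axis 139.2
knob 851 [648.8  85.1] [14.1 46.9] axis 107.0
at [658.7  -9.4 249.4] yaw -176.7 tilt 0.15 w 51.1 j [ 0.23  0.43  0.13 -0.   -1.27 -1.74] t 34.17
units xyz [ 0.14  3.78 -0.02] ('turn z', np.float64(-17.717))
```

>>> {"method": "apply_moves", "body": {
  "delta_rot": [
    [0, 0, 0],
    [0, 0, 0],
    [0, 0, 0],
    [0, 0, 0],
    [0, 0, 0],
    [0, 0, -0.7],
    [0, 0, -1],
    [0, 0, -1],
    [0, 0, -1],
    [0, 0, -1],
    [0, 0, -1],
    [0, 0, -1],
    [0, 0, -1],
    [0, 0, -1],
    [0, 0, -1],
    [0, 0, -1],
    [0, 0, -1],
    [0, 0, -1],
    [0, 0, -1],
    [0, 0, -1]
  ],
  "xyz": [
    [0.14, 0.6, 0],
    [0, 0.9, 0],
    [0, 0.9, 0],
    [0, 0.9, 0],
    [0, 0.48, 0],
    [0, 0, 0],
    [0, 0, 0],
    [0, 0, 0],
    [0, 0, 0],
    [0, 0, 0],
    [0, 0, 0],
    [0, 0, 0],
    [0, 0, 0],
    [0, 0, 0],
    [0, 0, 0],
    [0, 0, 0],
    [0, 0, 0],
    [0, 0, 0],
    [0, 0, 0],
    [0, 0, 0]
  ],
  "hand": [-0.2, -0.2, -0.2, -0.2, -0.2, -0.2, -0.2, -0.2, -0.2, -0.2, -0.2, -0.2, -0.2, -0.2, -0.2, -0.2, -0.2, -0.2, -0.2, -0.2]
}}

```text
clock: 35.83
position: [649.8, 84.7, 249.8]
ee_rot: [0.718, -0.696, -0.001, 0.001]
contact_force: [1.5, -1.1, 0.1]
gripper_width: 51.2
grasp_force: 0.0
```

>>> {"method": "apply_moves", "body": {
  "delta_rot": [
    [0, 0, -1],
    [0, 0, -1],
    [0, 0, -0.8],
    [0, 0, 0],
    [0, 0, 0]
  ],
  "xyz": [
    [0, 0, 0],
    [0, 0, 0],
    [0, 0, 0],
    [0, 0, 0],
    [0, 0, 0]
  ],
  "hand": [-0.2, -0.2, -0.2, -0.2, -0.2]
}}

```text
clock: 36.25
position: [650.0, 84.6, 250.1]
ee_rot: [0.81, -0.586, -0.001, 0.001]
contact_force: [0.2, -0.5, 0.9]
gripper_width: 51.3
grasp_force: 0.0
```

```bash
python3 - <<'E'
from h import *
knobs(); go(649.8,85.2,144,-71)
E
```

```text
knob 363 [659.3  -8.6] [46.3 14.1] axis -172.5
knob 817 [650.2  85. ] [13.2 47.6] axis 109.9
at [650.   84.6 250.3] yaw -71.79 tilt 0.08 w 51.4 j [ 0.38  0.43  0.12 -0.   -1.27 -0.06] t 36.3
units xyz [-0.02 -0.    4.25] ('turn z', np.float64(-0.132))
```

>>> {"method": "apply_moves", "body": {
  "delta_rot": [
    [0, 0, -0.2],
    [0, 0, 0],
    [0, 0, 0],
    [0, 0, 0],
    [0, 0, 0],
    [0, 0, 0],
    [0, 0, 0],
    [0, 0, 0],
    [0, 0, 0],
    [0, 0, 0],
    [0, 0, 0],
    [0, 0, 0],
    [0, 0, 0]
  ],
  "xyz": [
    [-0.02, 0, 0.7],
    [0, 0, 1],
    [0, 0, 1],
    [0, 0, 0.7],
    [0, 0, 0.5],
    [0, 0, 0.3],
    [0, 0, 0],
    [0, 0, 0],
    [0, 0, 0],
    [0, 0, 0],
    [0, 0, 0],
    [0, 0, 0],
    [0, 0, 0]
  ],
  "hand": [-0.2, -0.2, -0.2, -0.2, -0.2, -0.2, -0.2, 1, 1, 1, 1, 1, 1]
}}

```text
clock: 37.38
position: [650.2, 85.0, 147.6]
ee_rot: [0.817, -0.577, 0.0, -0.0]
contact_force: [-2.9, 0.2, 6.1]
gripper_width: 13.2
grasp_force: 60.8
```

```bash
python3 - <<'E'
from h import *
go(649.8,85.2,144,-174.4)
E
```

```text
at [650.2  85.  147.6] yaw -70.46 tilt 0.06 w 13.2 j [ 0.38  0.5  -0.03  0.   -1.05 -0.04] t 37.38
units xyz [-0.01  0.01  0.14] ('turn z', np.float64(17.323))
```

>>> {"method": "apply_moves", "body": {
  "delta_rot": [
    [0, 0, 0.6],
    [0, 0, 1],
    [0, 0, 1],
    [0, 0, 1],
    [0, 0, 1],
    [0, 0, 1],
    [0, 0, 1],
    [0, 0, 1],
    [0, 0, 1],
    [0, 0, 1],
    [0, 0, 1],
    [0, 0, 1],
    [0, 0, 1],
    [0, 0, 1],
    [0, 0, 1],
    [0, 0, 1],
    [0, 0, 0.8],
    [0, 0, 0.5],
    [0, 0, 0.5],
    [0, 0, 0.5]
  ],
  "xyz": [
    [0, 0, 0],
    [0, 0, 0],
    [0, 0, 0],
    [0, 0, 0],
    [0, 0, 0],
    [0, 0, 0],
    [0, 0, 0],
    [0, 0, 0],
    [0, 0, 0],
    [0, 0, 0],
    [0, 0, 0],
    [0, 0, 0],
    [0, 0, 0],
    [0, 0, 0],
    [0, 0, 0],
    [0, 0, 0],
    [0, 0, 0],
    [0, 0, 0],
    [0, 0, 0],
    [0, 0, 0]
  ],
  "hand": [1, 1, 1, 1, 1, 1, 1, 1, 1, 1, 1, 1, 1, 1, 1, 1, 1, 1, 1, 1]
}}

```text
clock: 39.05
position: [651.4, 84.3, 147.7]
ee_rot: [-0.02, 1.0, -0.001, 0.002]
contact_force: [0.2, -2.2, 3.8]
gripper_width: 13.1
grasp_force: 79.0
```

```bash
python3 - <<'E'
from h import *
go(649.8,85.2,144,-174.4); s=arm.read_state(); print(s["grasp_force"],s["wrist_torque"])
E
```

```text
at [651.4  84.3 147.7] yaw -177.68 tilt 0.21 w 13.1 j [ 0.38  0.5  -0.02  0.   -1.04 -1.91] t 39.05
units xyz [0.06 0.04 0.15] ('turn z', np.float64(-0.547))
78.99828703142703 [-0.72183804  0.30579037  2.10189799]
```

>>> {"method": "apply_moves", "body": {
  "delta_rot": [
    [0, 0, -0.2],
    [0, 0, 0],
    [0, 0, 0],
    [0, 0, 0],
    [0, 0, 0],
    [0, 0, 0],
    [0, 0, 0],
    [0, 0, 0],
    [0, 0, 0],
    [0, 0, 0],
    [0, 0, 0],
    [0, 0, 0]
  ],
  "xyz": [
    [0, 0, 0],
    [0, 0, 0],
    [0, 0, 0],
    [0, 0, 0],
    [0, 0, -0.5],
    [0, 0, -0.9],
    [0, 0, -0.9],
    [0, 0, -0.9],
    [0, 0, -0.6],
    [0, 0, -0.4],
    [0, 0, 0],
    [0, 0, 0]
  ],
  "hand": [1, -0.2, -0.2, -0.2, -0.2, -0.2, -0.2, -0.2, -0.2, -0.2, -0.2, -0.2]
}}

```text
clock: 40.05
position: [649.9, 85.3, 250.4]
ee_rot: [-0.029, 1.0, 0.0, -0.0]
contact_force: [0.1, -1.0, 0.1]
gripper_width: 50.9
grasp_force: 0.0
```

```bash
python3 - <<'E'
from h import *
knobs(); go(668.2,-103,250,-40)
E
```

```text
knob 821 [649.5  85.7] [48.  13.9] axis -174.1
knob 793 [658.5  -7.8] [47.5 14. ] axis -175.7
knob 502 [ 667.4 -102. ] [14. 48.] axis 140.7
at [649.5  85.1 249.5] yaw -176.7 tilt 0.14 w 51.1 j [ 0.38  0.43  0.12 -0.   -1.27 -1.89] t 40.1
units xyz [-0.31 -7.56 -0.02] ('turn z', np.float64(-22.783))
```

>>> {"method": "apply_moves", "body": {
  "delta_rot": [
    [0, 0, 0],
    [0, 0, 0],
    [0, 0, 0],
    [0, 0, 0],
    [0, 0, 0],
    [0, 0, 0],
    [0, 0, 0],
    [0, 0, 0],
    [0, 0, 0],
    [0, 0, -0.8],
    [0, 0, -1],
    [0, 0, -1],
    [0, 0, -1],
    [0, 0, -1],
    [0, 0, -1],
    [0, 0, -1],
    [0, 0, -1],
    [0, 0, -1],
    [0, 0, -1],
    [0, 0, -1]
  ],
  "xyz": [
    [-0.31, -0.6, 0],
    [0, -0.9, 0],
    [0, -0.9, 0],
    [0, -0.9, 0],
    [0, -0.9, 0],
    [0, -0.9, 0],
    [0, -0.9, 0],
    [0, -0.9, 0],
    [0, -0.66, 0],
    [0, 0, 0],
    [0, 0, 0],
    [0, 0, 0],
    [0, 0, 0],
    [0, 0, 0],
    [0, 0, 0],
    [0, 0, 0],
    [0, 0, 0],
    [0, 0, 0],
    [0, 0, 0],
    [0, 0, 0]
  ],
  "hand": [-0.2, -0.2, -0.2, -0.2, -0.2, -0.2, -0.2, -0.2, -0.2, -0.2, -0.2, -0.2, -0.2, -0.2, -0.2, -0.2, -0.2, -0.2, -0.2, -0.2]
}}

```text
clock: 41.77
position: [668.2, -103.0, 248.7]
ee_rot: [-0.562, 0.827, 0.001, -0.001]
contact_force: [-0.8, 0.3, 0.5]
gripper_width: 51.5
grasp_force: 0.0
```

>>> {"method": "apply_moves", "body": {
  "delta_rot": [
    [0, 0, -1],
    [0, 0, -1],
    [0, 0, -1],
    [0, 0, -1],
    [0, 0, -1],
    [0, 0, -1],
    [0, 0, -1],
    [0, 0, -1],
    [0, 0, -1],
    [0, 0, -1],
    [0, 0, -1],
    [0, 0, -0.95],
    [0, 0, 0],
    [0, 0, 0]
  ],
  "xyz": [
    [0, 0, 0],
    [0, 0, 0],
    [0, 0, 0],
    [0, 0, 0],
    [0, 0, 0],
    [0, 0, 0],
    [0, 0, 0],
    [0, 0, 0],
    [0, 0, 0],
    [0, 0, 0],
    [0, 0, 0],
    [0, 0, 0],
    [0, 0, 0],
    [0, 0, 0]
  ],
  "hand": [-0.2, -0.2, -0.2, -0.2, -0.2, -0.2, -0.2, -0.2, -0.2, -0.2, -0.2, -0.2, -0.2, -0.2]
}}

```text
clock: 42.93
position: [668.4, -103.1, 249.4]
ee_rot: [0.939, -0.345, -0.001, 0.0]
contact_force: [-0.6, 0.3, 0.3]
gripper_width: 51.2
grasp_force: 0.0
```

```bash
python3 - <<'E'
from h import *
knobs(); go(668.2,-103.1,144,-40)
E
```

```text
knob 737 [ 668.3 -104.2] [13.1 47.2] axis 139.1
knob 223 [676.3  -8. ] [12.7 15.5] axis 129.1
at [ 668.5 -103.1  249.7] yaw -40.32 tilt 0.13 w 51.2 j [ 0.09  0.46  0.18 -0.   -1.29  0.78] t 42.98
units xyz [-0.    0.    4.23] ('turn z', np.float64(-0.053))
```

>>> {"method": "apply_moves", "body": {
  "delta_rot": [
    [0, 0, 0.05],
    [0, 0, 0],
    [0, 0, 0],
    [0, 0, 0],
    [0, 0, 0],
    [0, 0, 0],
    [0, 0, 0],
    [0, 0, 0],
    [0, 0, 0],
    [0, 0, 0],
    [0, 0, 0],
    [0, 0, 0],
    [0, 0, 0]
  ],
  "xyz": [
    [0.01, 0.02, 0.7],
    [0, 0, 1],
    [0, 0, 1],
    [0, 0, 0.7],
    [0, 0, 0.5],
    [0, 0, 0.3],
    [0, 0, 0],
    [0, 0, 0],
    [0, 0, 0],
    [0, 0, 0],
    [0, 0, 0],
    [0, 0, 0],
    [0, 0, 0]
  ],
  "hand": [-0.2, -0.2, -0.2, -0.2, -0.2, -0.2, -0.2, 1, 1, 1, 1, 1, 1]
}}

```text
clock: 44.07
position: [668.6, -104.8, 147.7]
ee_rot: [0.938, -0.346, 0.0, 0.0]
contact_force: [-3.1, -3.4, 5.4]
gripper_width: 12.9
grasp_force: 60.4
```

>>> {"method": "apply_moves", "body": {
  "delta_rot": [
    [0, 0, 0.6],
    [0, 0, 1],
    [0, 0, 1],
    [0, 0, 1],
    [0, 0, 1],
    [0, 0, 1],
    [0, 0, 1],
    [0, 0, 1],
    [0, 0, 1],
    [0, 0, 1],
    [0, 0, 1],
    [0, 0, 1],
    [0, 0, 1],
    [0, 0, 1],
    [0, 0, 1],
    [0, 0, 1],
    [0, 0, 1],
    [0, 0, 1],
    [0, 0, 1],
    [0, 0, 1]
  ],
  "xyz": [
    [0, 0, 0],
    [0, 0, 0],
    [0, 0, 0],
    [0, 0, 0],
    [0, 0, 0],
    [0, 0, 0],
    [0, 0, 0],
    [0, 0, 0],
    [0, 0, 0],
    [0, 0, 0],
    [0, 0, 0],
    [0, 0, 0],
    [0, 0, 0],
    [0, 0, 0],
    [0, 0, 0],
    [0, 0, 0],
    [0, 0, 0],
    [0, 0, 0],
    [0, 0, 0],
    [0, 0, 0]
  ],
  "hand": [1, 1, 1, 1, 1, 1, 1, 1, 1, 1, 1, 1, 1, 1, 1, 1, 1, 1, 1, 1]
}}

```text
clock: 45.73
position: [668.8, -104.9, 147.7]
ee_rot: [-0.188, 0.982, -0.001, 0.0]
contact_force: [-3.5, -4.1, 4.4]
gripper_width: 12.9
grasp_force: 60.4
```

```bash
python3 - <<'E'
from h import *
go(668.2,-103.1,144,-174.4); s=arm.read_state(); print(s["grasp_force"],s["wrist_torque"])
E
```

```text
at [ 668.8 -104.9  147.7] yaw -158.34 tilt 0.11 w 12.9 j [ 0.08  0.53  0.03  0.   -1.07 -1.28] t 45.73
units xyz [-0.    0.07  0.15] ('turn z', np.float64(2.676))
60.35386383533478 [-1.29892362  0.86257659  0.11721361]
```

>>> {"method": "apply_moves", "body": {
  "delta_rot": [
    [0, 0, 0.9],
    [0, 0, 0.9],
    [0, 0, 0.5],
    [0, 0, 0.5],
    [0, 0, 0.45],
    [0, 0, 0]
  ],
  "xyz": [
    [0, 0, 0],
    [0, 0, 0],
    [0, 0, 0],
    [0, 0, 0],
    [0, 0, 0],
    [0, 0, 0]
  ],
  "hand": [1, 1, 1, 1, 1, 1]
}}

```text
clock: 46.23
position: [668.8, -104.9, 147.7]
ee_rot: [-0.024, 1.0, -0.002, 0.0]
contact_force: [-2.7, -4.7, 5.1]
gripper_width: 12.8
grasp_force: 73.8
```

```bash
python3 - <<'E'
from h import *
go(668.2,-103.1,144,-174.4); s=arm.read_state(); print(s["grasp_force"],s["wrist_torque"])
E
```

```text
at [ 668.8 -104.9  147.7] yaw -177.24 tilt 0.19 w 12.8 j [ 0.08  0.53  0.03  0.   -1.07 -1.61] t 46.23
units xyz [0.02 0.07 0.15] ('turn z', np.float64(-0.474))
73.81884457077831 [-1.30884049  0.93802089  1.7414695 ]
```

>>> {"method": "apply_moves", "body": {
  "delta_rot": [
    [0, 0, -0.2],
    [0, 0, 0],
    [0, 0, 0],
    [0, 0, 0],
    [0, 0, 0],
    [0, 0, 0],
    [0, 0, 0],
    [0, 0, 0],
    [0, 0, 0],
    [0, 0, 0],
    [0, 0, 0],
    [0, 0, 0],
    [0, 0, 0]
  ],
  "xyz": [
    [0, 0, 0],
    [0, 0, 0],
    [0, 0, 0],
    [0, 0, 0],
    [0, 0, -0.5],
    [0, 0, -0.9],
    [0, 0, -0.9],
    [0, 0, -0.9],
    [0, 0, -0.9],
    [0, 0, -0.9],
    [0, 0, -0.4],
    [0, 0, 0],
    [0, 0, 0]
  ],
  "hand": [1, -0.2, -0.2, -0.2, -0.2, -0.2, -0.2, -0.2, -0.2, -0.2, -0.2, -0.2, -0.2]
}}

```text
clock: 47.32
position: [668.7, -103.2, 280.3]
ee_rot: [-0.032, 1.0, 0.001, -0.0]
contact_force: [1.0, -1.3, 0.1]
gripper_width: 51.9
grasp_force: 0.0
```

```bash
python3 - <<'E'
from h import *
knobs(); seated()
i,P,h=cloud("scene"); cv2.imwrite("pics/s3.png",cv2.resize(i["frame"][110:310,130:380,::-1],None,fx=3,fy=3))
E
```

```text
knob 659 [657.5  -9.3] [46.6 14.1] axis -172.8
knob 383 [648.6  85.3] [47.2 13.3] axis -173.0
knob 690 [ 666.9 -103.5] [46.8 13.3] axis -174.7
stem 667 (array([578.4, -17.2]), 13.0, np.float64(163.4))
stem 553 (array([ 588.9, -111.5]), 12.7, np.float64(163.6))
stem 511 (array([569.1,  75.7]), 12.6, np.float64(163.2))
```

View pics/s3.png

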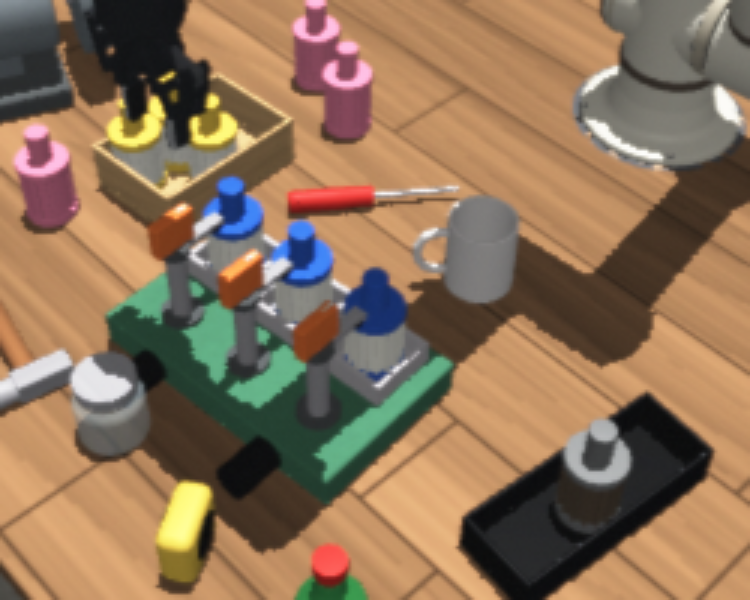

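All three clamp arms lie over the blue cartridges at (232,215), (302,260), (375,300), the worn one is in the tray (597,470), and the mug and screwdriver haven't moved.

```bash
python3 -c "
from bench import arm
print(arm.job_done())"
```

```text
the job is handed in; nothing more can be done
None
```

The job is handed in: the one worn cartridge is in the tray, and the three blue cartridges are seated. All three knobs are at their end stops, turned middle first, then left, then right. The hand-in gave no verdict.

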